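# Hang the jar holder on the kitchen rail and stand the spice jar in it

## Robot

A 6-joint arm with a two-finger parallel gripper is mounted at the origin on the work surface. World frame = base frame: x ahead of the robot, y to its left, z up, the work surface at z = 0. Lengths are in m, angles in rad, forces in N, time in s.
With the tool pointing down it reaches from about 0.3 to 0.85 m from the base axis. Payload 4.2 kg.
Tool frame: the origin (TCP) lies at the very end of the fingers, on their centre line; the grasp point (between the pads) lies 19 mm behind it; z points along the fingers, y is the line along which they close (so a half turn about z gives the same grasp; the last joint's range is limited). The gripper opens to 91 mm and grips with 3 to 60 N. Pads are 32 mm wide; open, the fingers measure 118 mm over their backs; the gripper's body (76 mm by 178 mm) begins 60 mm behind the grasp point.
Start: joints at [-1.234, 0.32, 1.565, -0, 1.257, -0.02], TCP at [0.201, -0.539, 0.214] pointing down, gripper open.
Joint ranges: [-3.11, 3.11], [-0.84, 2.01], [0.21, 2.61], [-1.34, 4.49], [0.05, 2.63], [-2.56, 2.56]. Speed limits (rad/s): [2.57, 2.57, 3.14, 3.14, 3.14, 3.14].

## Interface

Orientations are given as [roll, pitch, yaw] about the fixed x, y, z axes, in that order (R = Rz(yaw) Ry(pitch) Rx(roll)).
In Python, from station import * gives the robot as it stands.
- The arm moves only by the tool arm_command, never from a script. Its argument "deltas" is a list of rows, each a list of 3 entries, a list of its own where there are three numbers: the shift along the world's x, y, z in mm, then the turn about the world's z in rad, then the opening, from -1 (shut) to 1 (fully open), so that 0 is half open. In form: [[[dx, dy, dz], twist, fingers], ...]. A call has 1 to 10 rows; each row shifts and turns the commanded pose from where the row before left it; what a row does not reach is not made up. A row lasts 1/12 s, in which the tool goes at most 41.7 mm and 7.16 degrees, less where a joint would pass 70% of its speed; a pose out of reach is approached as far as the arm can. A call with a gripper value outside its range is refused whole. The fingers move at their own pace and stop on an object; "squeeze" is the grip in N (left out, the last holds). Time passes only in rows, so rows that do not move let the fingers close. It gives the time, the measured TCP pose, the force, the opening and the grip force at its end, in the units of the state.
- sense(): the state, without advancing time (a new reading comes with each control period).
- camera(name): name is "scene" or "side" or "wrist"; returns a dict with "img" (420x560x3 uint8, blue, green, red), "fx", "fy", "cx", "cy" (pixels), "R" (3x3) and "t" (3): a world point X has camera coordinates R X + t; the wrist camera has in their place "tool_from_camera" (4x4, takes a point from camera to tool coordinates, whose origin is the TCP and whose axes are the flange's). Camera axes: x right, y down, z forward; pixel columns grow to the right and rows downward; lengths in m; the calibration is good to about 2 mm. A picture is of the moment at which its call begins: read the wrist's pose just before it. There is no depth.
- finish_job(): hands the job in; it is judged then, once.
The state is a dict: "t": time; "joint_pos": joint angles; "qvel": joint speeds; "joint_torque": joint torques, N m; "tool_pos": TCP position; "ee_rot": TCP orientation; "wrist_force": force on the tool from outside, world axes, zero at the start; "wrist_torque": the same for the moment, N m; "gripper_width": finger opening in m; "finger_force": force on a finger pad.
Only numpy, scipy, OpenCV 4.12 (cv2) and the standard library are available. Lean on these libraries where they do the work, as an engineer would, in place of code of your own. Each camera call takes 0.05 s, during which the arm holds its last target. There are 200 camera calls.

## Task

First hang the small empty metal holder on the free middle stretch of the rack's rail: slide the open gap of its C-shaped clip sideways onto the rail, under the wire shelf, then let it down so that it hangs upright by itself. Once it hangs there and you have let go of it, put the tall slim spice jar (not the squat one) upright into it, all the way down to the floor of the holder, setting it down gently rather than dropping it. Leave everything else on the counter standing where it is.

Things in the scene. Friction and masses are not known exactly. Their poses are not given: they have to be found in the camera images.
- rail_mid (a point): middle of the rail's axis on the fixed steel rack; y along the rail, z up, -x out of its front, which faces the robot's right. Round bar 12 mm in diameter, 440 mm long, axis 160 mm above the counter, free for 130 mm either side of here; fixed utensils hang farther out. A shelf overhangs it: an upright gripper does not fit here, one leaning back about 40 degrees out of the front, fingers pointing down and in, does
- shelf_front (a point): middle of the axis of the front bar (8 mm diameter) of the rack's wire shelf: 26 mm in front of the rail (rack -x) and 150 mm above it, so its underside is 146 mm above the rail's axis; the shelf runs back from here 112 mm. Axes as rail_mid
- back_bar (a point): middle of the axis of the rack's lower bar, 10 mm diameter, parallel to the rail, 42 mm below and 12 mm in front of it (rack -x); the back of a hung holder rests against it. Axes as rail_mid
- holder: open-topped square aluminium cup, loose on the counter; outside 58 x 58 mm, 60 mm high, walls 3 mm, inside 52 x 52 mm, inner floor 4 mm above the underside; about 0.16 kg. Origin: centre of its underside; z up, +x towards its clip (at first to the robot's left, give or take 35 degrees), y across the plain side walls, which can be gripped
- clip_center (a point): centre of the bore of the holder's C-shaped steel clip, 46 mm along +x and 41 mm up from the holder's origin, same axes. C 24 mm wide along y, bore 30 mm, strip 4 mm thick; its gap, 18 mm high and level with this point, faces +x. It goes on level with the rail, moving along +x; hanging, the top of the bore lies on the rail and this point is 9 mm below the rail's axis
- jar: the tall slim spice jar: glass cylinder 40 mm diameter, 100 mm high including a steel cap (the top 25 mm, same diameter), brown contents; loose, about 0.15 kg. Origin: centre of its underside; z up
- squat_jar: the squat spice jar of the same make, 60 mm diameter, 60 mm high; too wide for the holder, to be left alone. Origin: centre of its underside; z up
- mill: dark wooden pepper mill, 52 mm diameter at the foot, 135 mm high; bystander. Origin: centre of its underside
- oil_bottle: green glass bottle, 60 mm diameter, 240 mm high; bystander. Origin: centre of its underside
- mug: white mug with a handle, 84 mm diameter, 95 mm high; bystander. Origin: centre of its underside
- plate: small white plate, 140 mm diameter, 20 mm high; bystander. Origin: centre of its underside
- canister: glass canister with steel cap, 80 mm diameter, 130 mm high; bystander. Origin: centre of its underside
Mind the look-alikes: they are no part of the job. Leave any green or orange look-alike of the jar alone. Leave any green look-alike of the holder alone.

How it is judged:
By the outcome, as a careful person would: the job done as asked, in the order asked, and still so for the second after the job is handed in, with the robot touching nothing.
It also fails if it takes over 69 s, if anything falls off the work surface, if the arm or the gripper's body presses on something with over 40 N, if the wrist force passes 120 N, or if a joint passes its speed limit or range.

## Working session

There is one attempt and no reset: what is moved stays moved. The work goes in short steps, Python scripts to look and compute and a tool call to move; the robot and the scene stay as the last step left them, time stands still between calls to the robot, and variables do not carry over. Pictures are saved under pics/ and viewed, at most 10 in all, crops included, and the job is handed in when it is done.

Besides the shell and the picture viewer there is one more tool, called after ">>>" as name(argument=value, ...) on one line, values as JSON. arm_command: Moves the arm, as the interface text tells. Its arguments: {"type":"object","properties":{"deltas":{"type":"array","items":{"type":"array"}},"squeeze":{"type":"number"}},"required":["deltas"]}

```bash
ls; mkdir -p pics
python3 - <<'E'
from station import *
import cv2
s=sense(); print(s)
for n in("scene","side","wrist"):
    c=camera(n); cv2.imwrite(f"pics/{n}0.png",c["img"]); print(n,{k:v for k,v in c.items() if k!="img"})
E
```

```text
pics
{'t': 0.0, 'joint_pos': array([-1.23399734e+00,  3.20329055e-01,  1.56567514e+00, -2.54007087e-05,
        1.25738535e+00, -1.99862146e-02]), 'qvel': array([-0.00268907,  0.00031305, -0.00015815, -0.00026066, -0.00129783,
        0.00106729]), 'joint_torque': array([ 1.96117151e-03, -4.12466168e+01, -2.31972420e+01,  7.29023502e-02,
        4.56717331e-02, -1.47909363e-04]), 'tool_pos': array([ 0.20066191, -0.53831687,  0.21310045]), 'ee_rot': array([-3.13979564e+00, -1.17661358e-05,  3.56793046e-01]), 'wrist_force': array([ 0.10000146, -0.18493771,  0.38006436]), 'wrist_torque': array([ 0.048708  , -0.01899849, -0.03659067]), 'finger_force': 0.0, 'gripper_width': 0.09095411710869875}
scene {'fx': 441.0663800327615, 'fy': 441.0663800327615, 'cx': 280.38551870552635, 'cy': 204.06702346930518, 'R': array([[-0.5819494 ,  0.81314284,  0.01155916],
       [ 0.47376598,  0.35054872, -0.80787461],
       [-0.66096951, -0.4646658 , -0.58924104]]), 't': array([ 0.32844046, -0.11131743,  1.62070327])}
side {'fx': 534.480929988325, 'fy': 534.480929988325, 'cx': 280.86345210542186, 'cy': 199.6361356697689, 'R': array([[ 0.99926365, -0.0381    ,  0.00453254],
       [-0.02143987, -0.65243247, -0.75754354],
       [ 0.03181958,  0.75688854, -0.65276891]]), 't': array([-0.54667391,  0.16215417,  1.47381405])}
wrist {'fx': 325.9750014845302, 'fy': 325.9750014845302, 'cx': 282.8575720883583, 'cy': 200.62648845953112, 'tool_from_camera': array([[-6.22249977e-04, -9.61003292e-01, -2.76536227e-01,
         7.96151372e-02],
       [ 9.99999051e-01, -9.37878348e-04,  1.00910755e-03,
        -8.89416500e-04],
       [-1.22911301e-03, -2.76535337e-01,  9.61002964e-01,
        -1.69869185e-01],
       [ 0.00000000e+00,  0.00000000e+00,  0.00000000e+00,
         1.00000000e+00]])}
```

View pics/scene0.png

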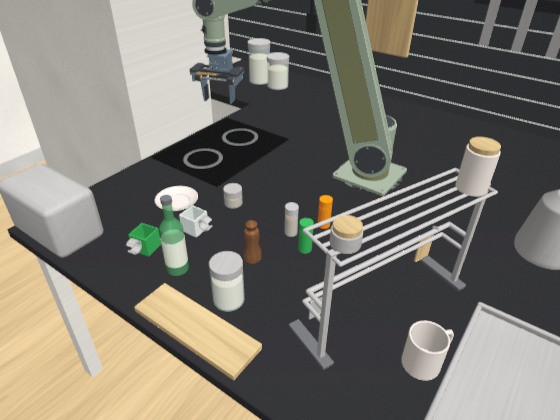

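View pics/side0.png

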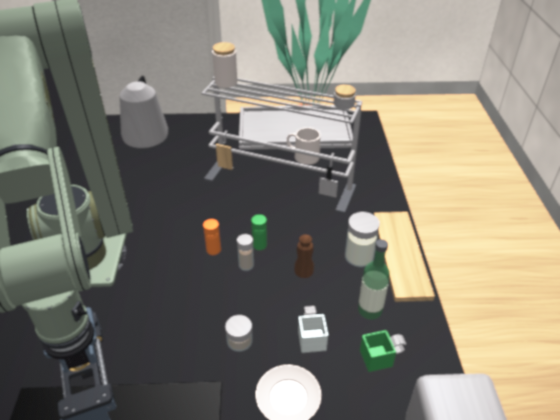

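Scene view: the holder is the aluminium cup at (194,221), with a green look-alike at (145,238). The tall slim jar has white and brown contents, at (291,220). Green (306,236) and orange (325,212) are look-alikes, and the squat jar is at (233,196). In the side view these are holder (313,332), jar (245,253), squat jar (239,333), and the rack at top. Next: an enlarged mosaic to confirm and get pixel positions.

```bash
cat > h.py <<'E'
import numpy as np, cv2
from station import *
def ray(c,u,v):
    d=np.array([(u-c["cx"])/c["fx"],(v-c["cy"])/c["fy"],1.])
    R=np.array(c["R"]);return -R.T@c["t"], R.T@d
def onz(c,u,v,z):
    o,d=ray(c,u,v); return o+d*(z-o[2])/d[2]
def tri(c1,p1,c2,p2):
    A=[];b=[]
    for c,p in((c1,p1),(c2,p2)):
        o,d=ray(c,*p); d=d/np.linalg.norm(d); P=np.eye(3)-np.outer(d,d);A.append(P);b.append(P@o)
    x,r,_,_=np.linalg.lstsq(np.vstack(A),np.hstack(b),rcond=None); return x,r
def proj(c,X):
    q=np.array(c["R"])@X+c["t"]; return np.array([c["fx"]*q[0]/q[2]+c["cx"],c["fy"]*q[1]/q[2]+c["cy"]])
def wristcam(s=None):
    from scipy.spatial.transform import Rotation as Ro
    s=s or sense(); c=camera("wrist"); T=np.eye(4);T[:3,:3]=Ro.from_euler("xyz",s["ee_rot"]).as_matrix();T[:3,3]=s["tool_pos"]
    M=np.linalg.inv(T@np.array(c["tool_from_camera"]));c["R"]=M[:3,:3];c["t"]=M[:3,3];return c
def crop(img,x,y,w,h,W,H):
    o=cv2.resize(img[y:y+h,x:x+w],(W,H),interpolation=cv2.INTER_CUBIC);k=W/w
    for g in range((x//20+1)*20,x+w,20):
        cv2.putText(o,str(g),(int((g-x)*k)-8,9),0,.33,(0,0,255),1);cv2.line(o,(int((g-x)*k),10),(int((g-x)*k),16),(0,0,255),1)
    for g in range((y//20+1)*20,y+h,20):
        cv2.putText(o,str(g),(0,int((g-y)*k)+4),0,.33,(0,0,255),1);cv2.line(o,(22,int((g-y)*k)),(28,int((g-y)*k)),(0,0,255),1)
    return o
E
python3 - <<'E'
from h import *
a=cv2.imread("pics/scene0.png");b=cv2.imread("pics/side0.png")
t=np.hstack([crop(a,295,165,200,150,400,300),crop(b,195,70,180,135,400,300)])
u=np.hstack([crop(a,170,180,160,120,400,300),crop(b,215,210,140,105+0,400,300)])
cv2.imwrite("pics/m1.png",np.vstack([t,u]))
E
```

```text
(no output)
```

View pics/m1.png

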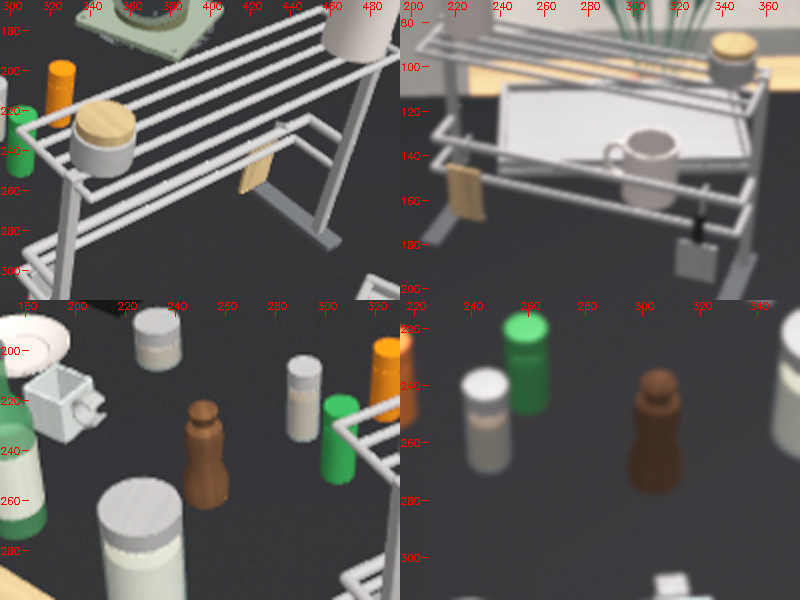

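Top row: the rack. In the side view the rail runs (220,134)→(350,160), the back bar below it (210,146)→(352,173), and the shelf front bar (205,92)→(350,112). Bottom row: the slim jar has a steel cap and brownish contents, at scene (291,220) and side (245,253). It is confirmed, and distinct from the green jar touching close by. Now I'll measure.

Run:
```python
from h import *
a=camera("scene");b=camera("side");g=cv2.cvtColor(b["img"],cv2.COLOR_BGR2GRAY).astype(float)
def bar(p0,p1,cols,z,hw=4):
    P=[]
    for x in cols:
        y=p0[1]+(p1[1]-p0[1])*(x-p0[0])/(p1[0]-p0[0]); ys=np.arange(int(y)-hw,int(y)+hw+2); w=g[ys,x]; w=np.clip(w-np.percentile(w,30),0,None)
        if w.sum()>60:P.append((x,(w*ys).sum()/w.sum()))
    P=np.array(P);k=np.polyfit(P[:,0],P[:,1],1);res=np.abs(np.polyval(k,P[:,0])-P[:,1]);m=res<1;k=np.polyfit(P[m,0],P[m,1],1)
    A=onz(b,230,np.polyval(k,230),z);B=onz(b,335,np.polyval(k,335),z)
    print(k,m.sum(),A.round(4),B.round(4),"dir deg",np.degrees(np.arctan2(B[1]-A[1],B[0]-A[0])));return A,B
print("rail");bar((220,134),(350,160),list(range(235,296))+list(range(312,340)),.16)
print("back");bar((210,146),(352,173),list(range(240,325)),.118)
print("shelf");bar((205,92),(350,112),list(range(225,320)),.31)
# jar/holder blobs
print("rail A ends tri",[np.round(tri(a,p,b,q)[0],3) for p,q in (((18,132),(0,0)),)] if 0 else "")
print("jar top",tri(a,(292,207),b,(245,240)),onz(a,292,207,.1),onz(b,245,239.5,.1))
hb=b["img"][300:365,285:345];cv2.imwrite("pics/m2.png",np.hstack([crop(b["img"],280,295,80,60,400,300),crop(a["img"],165,190,80,60,400,300)]))
for n,c in(("green jar",((306,223),(259,220))),("mill",((251,223),(305,238)))):print(n,tri(a,c[0],b,c[1])[0])
```

```text
rail
[ 0.23539368 78.59640724] 84 [0.4022 0.3682 0.16  ] [0.7137 0.2286 0.16  ] dir deg -24.129409092371926
back
[ 0.21314811 99.98418002] 82 [0.4007 0.3404 0.118 ] [0.7153 0.2163 0.118 ] dir deg -21.53838775382919
shelf
[ 0.11545119 70.60288199] 69 [0.4123 0.3248 0.31  ] [0.7055 0.2496 0.31  ] dir deg -14.378341245322051
rail A ends tri 
jar top (array([ 0.45125651, -0.04114081,  0.09816179]), array([2.58327304e-07])) [ 0.45287148 -0.03974475  0.1       ] [ 0.45160304 -0.04148625  0.1       ]
green jar [0.48899998 0.03270505 0.09858165]
mill [ 0.60591116 -0.0678314   0.12598184]
```

View pics/m2.png

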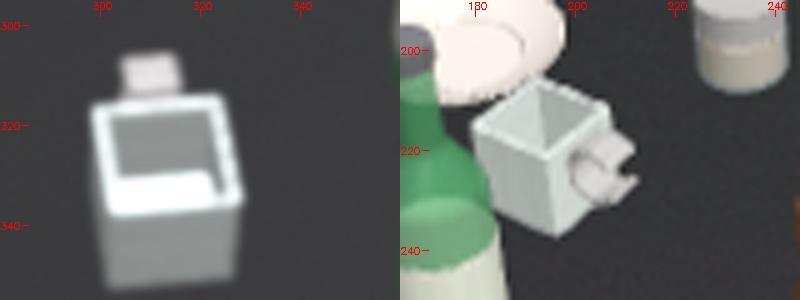

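Run:
```python
from h import *
a=camera("scene");b=camera("side");g=cv2.GaussianBlur(cv2.cvtColor(b["img"],cv2.COLOR_BGR2GRAY),(1,3),0).astype(float)
out=b["img"].copy();sc=a["img"].copy()
for nm,p0,p1,cols,z in(("rail",(213,131),(348,160),list(range(236,292))+list(range(320,336)),.16),("back",(213,146.5),(348,174.5),range(236,322),.118),("shelf",(202,92.5),(352,121.8),range(225,325),.31)):
    k=np.array([(p1[1]-p0[1])/(p1[0]-p0[0]),0]);k[1]=p0[1]-k[0]*p0[0]
    for it in range(4):
        P=[]
        for x in cols:
            y=np.polyval(k,x);ys=np.arange(int(round(y))-3,int(round(y))+4);w=g[ys,x];w=np.clip(w-np.sort(w)[1],0,None)
            if w.max()>25:P.append((x,(w*ys).sum()/w.sum()))
        P=np.array(P);k=np.polyfit(P[:,0],P[:,1],1);r=abs(np.polyval(k,P[:,0])-P[:,1]);P=P[r<.8];k=np.polyfit(P[:,0],P[:,1],1)
    A=onz(b,230,np.polyval(k,230),z);B=onz(b,335,np.polyval(k,335),z)
    print(nm,k.round(3),len(P),A.round(4),B.round(4),np.degrees(np.arctan2(B[1]-A[1],B[0]-A[0])).round(2))
    cv2.line(sc,*[tuple(int(v) for v in proj(a,X)) for X in(A,B)],(0,0,255),1)
for c,pts in((b,[(298.4,315.4),(324.4,314),(328.6,335.6),(301.4,337.4)]),(a,[(179.4,215),(192,206),(206.6,210.6),(196,221)])):
    Q=np.array([onz(c,*p,.06)[:2] for p in pts]);print(Q.round(4).tolist(),Q.mean(0).round(4))
    for i in range(4):
        d=Q[(i+1)%4]-Q[i];print(np.degrees(np.arctan2(d[1],d[0])).round(1),np.hypot(*d).round(4))
cv2.imwrite("pics/m3.png",crop(sc,295,165,200,150,800,600))
```

```text
rail [ 0.255 72.436] 22 [0.4019 0.378  0.16  ] [0.7136 0.2274 0.16  ] -25.79
back [ 0.216 99.298] 85 [0.4007 0.3406 0.118 ] [0.7151 0.215  0.118 ] -21.78
shelf [ 0.166 60.755] 38 [0.4127 0.3144 0.31  ] [0.7012 0.2125 0.31  ] -19.46
[[0.5783, -0.2577], [0.6399, -0.2558], [0.6434, -0.3163], [0.5812, -0.3189]] [ 0.6107 -0.2872]
1.8 0.0616
-86.7 0.0606
-177.6 0.0622
92.8 0.0613
[[0.6395, -0.3158], [0.585, -0.3179], [0.5757, -0.2661], [0.631, -0.256]] [ 0.6078 -0.289 ]
-177.8 0.0545
100.2 0.0527
10.3 0.0562
-82.0 0.0604
```

View pics/m3.png

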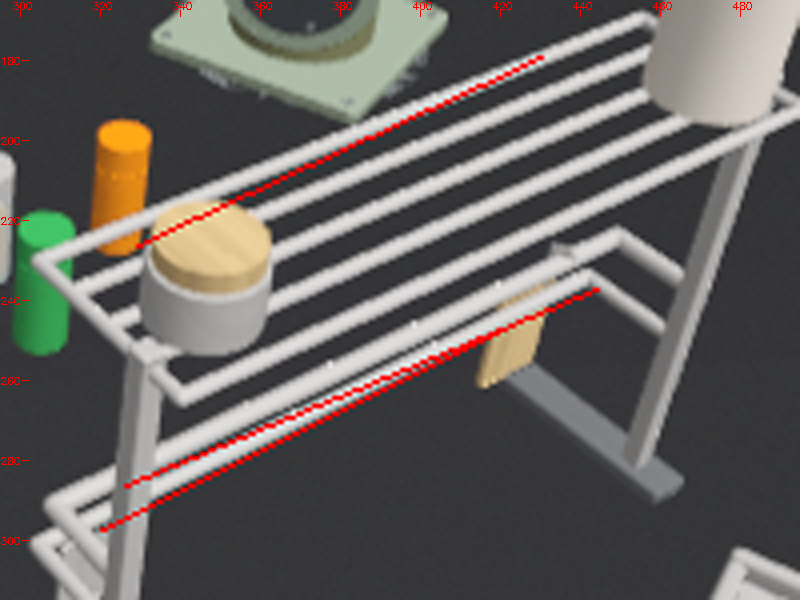

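The scene crop shows the shelf front bar (304,230)→(457,168), the rail (309,289)→(449,223) and the back bar (304,299)→(442,234). The side fits were slightly contaminated, so I'll use the scene lines, with straight fits by brightness peak.

```bash
cat > bars.py <<'E'
from h import *
def fitbar(c,p0,p1,z,t0,t1,hw=2.2):
    """perp-profile fit of a bright bar; returns pts on plane z"""
    g=cv2.cvtColor(c["img"],cv2.COLOR_BGR2GRAY).astype(np.float32);p0=np.array(p0,float);p1=np.array(p1,float)
    for it in range(4):
        d=(p1-p0)/np.linalg.norm(p1-p0);n=np.array([-d[1],d[0]]);o=np.arange(-hw,hw+.01,.2);S=[];T=np.linspace(t0,t1,80)
        for t in T:
            q=p0+t*(p1-p0)+o[:,None]*n
            w=cv2.remap(g,q[:,0].astype(np.float32),q[:,1].astype(np.float32),1).ravel();w=np.clip(w-110,0,None)
            S.append((w*o).sum()/w.sum() if w.sum()>100 else np.nan)
        S=np.array(S);m=~np.isnan(S);k=np.polyfit(T[m],S[m],1);r=abs(S-np.polyval(k,T));m&=r<.5;k=np.polyfit(T[m],S[m],1)
        p0,p1=p0+np.polyval(k,0)*n,p1+np.polyval(k,1)*n
    return onz(c,*p0,z),onz(c,*p1,z),m.sum()
E
python3 - <<'E'
from bars import *
a=camera("scene");b=camera("side")
for nm,c,p0,p1,z,t0,t1 in(("rail",a,(306.5,290),(449.5,223),.16,.25,.85),("back",a,(303,301),(442,234.5),.118,.25,.85),("shelf",a,(304,230),(457.5,168.3),.31,.3,.95),
  ("railS",b,(213,131),(348,160),.16,.2,.55),("backS",b,(213,146.5),(348,174.5),.118,.2,.75),("shelfS",b,(202,92.5),(352,121.8),.31,.15,.8)):
    A,B,m=fitbar(c,p0,p1,z,t0,t1);M=(A+B)/2;th=np.arctan2(B[1]-A[1],B[0]-A[0]);
    print(nm,A.round(4),B.round(4),m,"deg",np.degrees(th).round(2),"y at x=.5,.55:",[round(A[1]+(x-A[0])*np.tan(th),4) for x in(.5,.55,.6)])
E
```

```text
rail [0.7504 0.2007 0.16  ] [0.3381 0.3695 0.16  ] 80 deg 157.73 y at x=.5,.55: [np.float64(0.3032), np.float64(0.2828), np.float64(0.2623)]
back [0.7464 0.19   0.118 ] [0.3359 0.3575 0.118 ] 80 deg 157.8 y at x=.5,.55: [np.float64(0.2905), np.float64(0.2701), np.float64(0.2497)]
shelf [0.7392 0.1777 0.31  ] [0.3229 0.3474 0.31  ] 80 deg 157.81 y at x=.5,.55: [np.float64(0.2752), np.float64(0.2548), np.float64(0.2344)]
railS [0.3498 0.393  0.16  ] [0.7479 0.2068 0.16  ] 80 deg -25.07 y at x=.5,.55: [np.float64(0.3227), np.float64(0.2993), np.float64(0.276)]
backS [0.3474 0.3621 0.118 ] [0.7518 0.2002 0.118 ] 80 deg -21.81 y at x=.5,.55: [np.float64(0.301), np.float64(0.281), np.float64(0.261)]
shelfS [0.3304 0.3578 0.31  ] [0.7454 0.1911 0.31  ] 75 deg -21.89 y at x=.5,.55: [np.float64(0.2897), np.float64(0.2696), np.float64(0.2495)]
```

Run:
```python
from h import *
b=camera("side");g=cv2.cvtColor(b["img"],cv2.COLOR_BGR2GRAY)
for x in(245,270,320): print(x,list(g[85:180,x]))
for nm,A,B in(("rail",[.7504,.2007,.16],[.3381,.3695,.16]),("back",[.7464,.19,.118],[.3359,.3575,.118]),("shelf",[.7392,.1777,.31],[.3229,.3474,.31])):
    p,q=proj(b,np.array(A)),proj(b,np.array(B));print(nm,[(x,round(p[1]+(q[1]-p[1])*(x-p[0])/(q[0]-p[0]),1)) for x in(245,270,320)])
```

```text
245 [np.uint8(166), np.uint8(133), np.uint8(127), np.uint8(146), np.uint8(164), np.uint8(157), np.uint8(133), np.uint8(124), np.uint8(136), np.uint8(156), np.uint8(165), np.uint8(151), np.uint8(163), np.uint8(200), np.uint8(217), np.uint8(209), np.uint8(174), np.uint8(159), np.uint8(191), np.uint8(216), np.uint8(223), np.uint8(219), np.uint8(196), np.uint8(153), np.uint8(122), np.uint8(133), np.uint8(172), np.uint8(205), np.uint8(219), np.uint8(221), np.uint8(221), np.uint8(222), np.uint8(222), np.uint8(222), np.uint8(222), np.uint8(222), np.uint8(222), np.uint8(223), np.uint8(223), np.uint8(224), np.uint8(224), np.uint8(224), np.uint8(225), np.uint8(225), np.uint8(225), np.uint8(225), np.uint8(225), np.uint8(226), np.uint8(226), np.uint8(227), np.uint8(227), np.uint8(228), np.uint8(225), np.uint8(209), np.uint8(170), np.uint8(138), np.uint8(134), np.uint8(131), np.uint8(117), np.uint8(110), np.uint8(124), np.uint8(139), np.uint8(128), np.uint8(106), np.uint8(85), np.uint8(92), np.uint8(135), np.uint8(161), np.uint8(145), np.uint8(109), np.uint8(78), np.uint8(59), np.uint8(54), np.ui
[... 2667 characters left out ...]
, np.uint8(85), np.uint8(81), np.uint8(81), np.uint8(100), np.uint8(149), np.uint8(184), np.uint8(169), np.uint8(131), np.uint8(103), np.uint8(81), np.uint8(66), np.uint8(59), np.uint8(56), np.uint8(55), np.uint8(55), np.uint8(55), np.uint8(56), np.uint8(73), np.uint8(126), np.uint8(174), np.uint8(169), np.uint8(132), np.uint8(96), np.uint8(71), np.uint8(58), np.uint8(56), np.uint8(58), np.uint8(67), np.uint8(87), np.uint8(102), np.uint8(103)]
rail [(245, np.float64(140.6)), (270, np.float64(146.0)), (320, np.float64(156.7))]
back [(245, np.float64(154.1)), (270, np.float64(159.7)), (320, np.float64(170.8))]
shelf [(245, np.float64(102.6)), (270, np.float64(107.5)), (320, np.float64(117.2))]
```

Scene and side agree on the rail to about 5 mm; I'll refine from the wrist camera when near. Next I'll check the gripper body's shape, since shelf clearance is tight.

Run:
```python
from h import *
a=cv2.imread("pics/scene0.png");b=cv2.imread("pics/side0.png");w=cv2.imread("pics/wrist0.png")
cv2.imwrite("pics/m4.png",np.hstack([crop(a,170,0,100,120,400,480),crop(b,10,260,130,156,400,480)]))
```

```text
(no output)
```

View pics/m4.png

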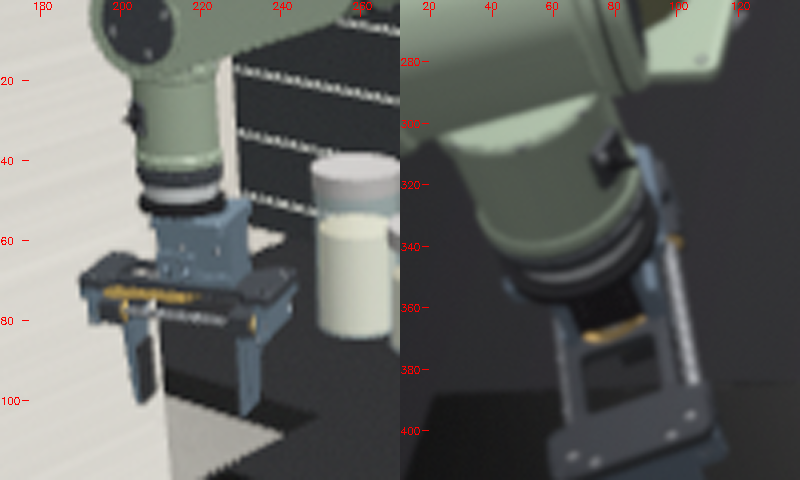

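The gripper is a slim bar with no bulky camera body. I'll move above the holder and look from the wrist.

>>> arm_command(deltas=[[[25,14,3],0.08,1],[[25,14,3],0.08,1],[[25,14,3],0.08,1],[[25,14,3],0.08,1],[[25,14,3],0.08,1],[[25,14,3],0.08,1],[[25,14,3],0.08,1],[[25,14,3],0.08,1]])

```text
t: 1.17
tool_pos: [0.402, -0.4259, 0.2382]
ee_rot: [3.141, 0.0, 1.001]
wrist_force: [0.7, 0.8, 0.3]
gripper_width: 0.0908
finger_force: 0.0
```

>>> arm_command(deltas=[[[25,14,3],0.08,1],[[25,14,3],0.08,1],[[25,14,3],0.08,1],[[25,14,3],0.08,1],[[25,14,3],0.08,1],[[25,14,3],0.08,1],[[25,14,3],0.08,1],[[9,0,0],0.06,1],[[0,0,0],0,1]])

```text
t: 1.92
tool_pos: [0.5871, -0.3277, 0.2584]
ee_rot: [3.141, -0.0, 1.621]
wrist_force: [-0.5, 0.2, 0.3]
gripper_width: 0.0914
finger_force: 0.0
```

Run:
```python
from h import *
s=sense();print(s["t"],s["tool_pos"],s["ee_rot"],s["joint_pos"].round(2))
w=wristcam(s);b=camera("side")
g=w["img"];print([proj(w,np.array([.609,-.288,z])).round(0).tolist() for z in(.0,.06)])
print("bottle",onz(b,372,306,0),onz(b,381,243,.24));np.savez("w1.npz",**w);cv2.imwrite("pics/w1.png",crop(g,0,0,560,420,800,600))
```

```text
1.9167 [ 0.58706571 -0.32766921  0.25838719] [ 3.14089418e+00 -1.65266628e-05  1.62056735e+00] [-0.53  0.46  1.24  0.    1.44 -0.58]
[[300.0, 139.0], [303.0, 144.0]]
bottle [ 0.77097626 -0.18996476  0.        ] [ 0.76096165 -0.20284571  0.24      ]
```

View pics/w1.png

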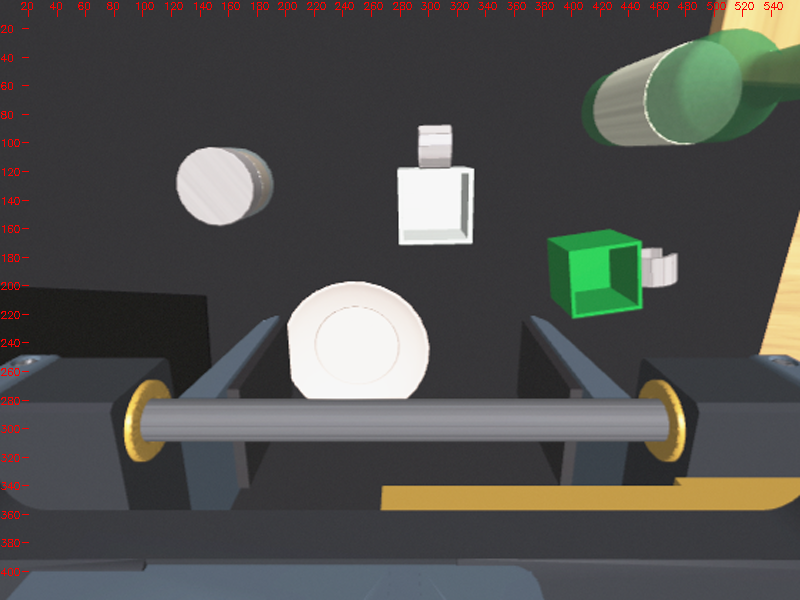

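The wrist view shows the holder at (305,144), nearly square to the tool, clip up at (305,100). The plate is at (251,240), clear in height, and the green holder at (417,190) is to be left. Measuring:

Run:
```python
from h import *
w=dict(np.load("w1.npz"));g=w["img"];h=cv2.inRange(g[60:200,260:350],(140,140,140),(255,255,255))
n,l,st,ce=cv2.connectedComponentsWithStats(h);i=1+st[1:,4].argmax();m=(l==i).astype(np.uint8)
print(st[i]);ys,xs=np.nonzero(m)
# rim: rows below clip
mm=m.copy();mm[:56]=0
r=cv2.minAreaRect(cv2.findContours(mm,0,2)[0][0]);bx=cv2.boxPoints(r)+[260,60];print(bx)
for pts in(bx,[(278.6,117.6),(331,117),(330.4,170),(280,170.8)]):
    Q=np.array([onz(w,*p,.06)[:2] for p in pts]);print(Q.round(4).tolist(),Q.mean(0).round(4),[np.degrees(np.arctan2(*(Q[(k+1)%4]-Q[k])[::-1])).round(1) for k in range(4)],[np.hypot(*(Q[(k+1)%4]-Q[k])).round(4) for k in range(4)])
ct=m[:40];yy,xx=np.nonzero(ct);print("clip",onz(w,xx.mean()+260,yy.mean()+60,.055))
print("squat",onz(w,151,130,.06),"plate",onz(w,251,240,.02),"green holder",onz(w,417,190,.05))
```

```text
[  18   27   54   84 3322]
[[278. 116.]
 [331. 116.]
 [331. 170.]
 [278. 170.]]
[[0.5797, -0.2585], [0.6376, -0.2557], [0.643, -0.3154], [0.5823, -0.3184]] [ 0.6106 -0.287 ] [np.float64(2.8), np.float64(-84.8), np.float64(-177.2), np.float64(92.6)] [np.float64(0.058), np.float64(0.0599), np.float64(0.0607), np.float64(0.0599)]
[[0.5804, -0.2602], [0.6377, -0.2568], [0.6423, -0.3154], [0.5847, -0.3192]] [ 0.6113 -0.2879] [np.float64(3.4), np.float64(-85.5), np.float64(-176.3), np.float64(94.2)] [np.float64(0.0574), np.float64(0.0589), np.float64(0.0577), np.float64(0.0591)]
clip [ 0.60720041 -0.23355745  0.055     ]
squat [ 0.44005173 -0.28041577  0.06      ] plate [ 0.55007249 -0.4235138   0.02      ] green holder [ 0.74968009 -0.33639582  0.05      ]
```

>>> arm_command(deltas=[[[13,7,-20],0.015,1],[[13,7,-30],0,1],[[0,0,-30],0,1],[[0,0,-30],0,1],[[0,0,-30],0,1],[[0,0,-30],0,1],[[0,0,-30],0,1],[[0,0,-20],0,1],[[0,0,-14],0,1],[[0,0,0],0,1]])

```text
t: 2.85
tool_pos: [0.6072, -0.3145, 0.0214]
ee_rot: [-3.135, -0.004, 1.629]
wrist_force: [-0.7, 0.7, -0.4]
gripper_width: 0.0913
finger_force: 0.0
```

>>> arm_command(deltas=[[[4,0,-6],0.005,1],[[0,0,-5],0,1],[[0,0,0],0,0.5],[[0,0,0],0,0.2],[[0,0,0],0,0.1],[[0,0,0],0,0],[[0,0,0],0,0],[[0,0,0],0,-0.2],[[0,0,0],0,-0.2],[[0,0,0],0,-0.2]], squeeze=35)

```text
t: 3.68
tool_pos: [0.6146, -0.3149, 0.0145]
ee_rot: [-3.141, 0.0, 1.637]
wrist_force: [-2.0, 0.3, 3.9]
gripper_width: 0.0579
finger_force: 34.8
```

>>> arm_command(deltas=[[[0,0,10],0,-0.2],[[0,0,30],0,-0.2],[[0,0,30],0,-0.2],[[0,0,30],0,-0.2],[[0,0,30],0,-0.2],[[0,0,30],0,-0.2],[[0,0,20],0,-0.2],[[0,0,10],0,-0.2],[[0,0,0],0,-0.2],[[0,0,0],0,-0.2]])

```text
t: 4.52
tool_pos: [0.6146, -0.3146, 0.2033]
ee_rot: [-3.141, -0.001, 1.637]
wrist_force: [-1.1, -0.1, -1.8]
gripper_width: 0.058
finger_force: 34.8
```

Run:
```python
from h import *
for i in range(4):
    s=sense();c=camera("side" if i<3 else "scene");print(s["tool_pos"].round(4),s["ee_rot"].round(4),s["wrist_force"].round(2),s["gripper_width"])
```

```text
[ 0.6146 -0.3146  0.2033] [-3.1410e+00 -5.0000e-04  1.6368e+00] [-1.05 -0.06 -1.8 ] 0.057970477183879904
[ 0.6141 -0.3143  0.2021] [-3.1390e+00 -1.8000e-03  1.6368e+00] [ 0.51 -0.07 -1.87] 0.05821735309150437
[ 0.6139 -0.3143  0.2015] [-3.1381e+00 -2.3000e-03  1.6368e+00] [-0.22 -0.53 -1.63] 0.05760928028306346
[ 0.6139 -0.3143  0.2015] [-3.1380e+00 -2.3000e-03  1.6368e+00] [-0.23 -0.79 -1.87] 0.05808697221154322
```

>>> arm_command(deltas=[[[-4,14,0],-0.014,-0.2],[[-8,29,0],-0.028,-0.2],[[-8,29,0],-0.028,-0.2],[[-8,29,0],-0.028,-0.2],[[-8,29,0],-0.028,-0.2],[[-8,29,0],-0.028,-0.2],[[-8,29,0],-0.028,-0.2],[[-8,29,0],-0.028,-0.2],[[-8,29,0],-0.028,-0.2]])

```text
t: 5.47
tool_pos: [0.5457, -0.0674, 0.2029]
ee_rot: [-3.14, -0.0, 1.397]
wrist_force: [0.5, 0.5, -1.4]
gripper_width: 0.0581
finger_force: 34.8
```

>>> arm_command(deltas=[[[-8,29,0],-0.028,-0.2],[[-8,29,0],-0.028,-0.2],[[-8,29,0],-0.028,-0.2],[[-8,29,0],-0.028,-0.2],[[-8,29,0],-0.028,-0.2],[[-8,29,0],-0.028,-0.2],[[-8,29,0],-0.028,-0.2],[[-2,14,0],-0.02,-0.2],[[0,0,0],0,-0.2],[[0,0,0],0,-0.2]])

```text
t: 6.3
tool_pos: [0.4883, 0.1485, 0.2032]
ee_rot: [-3.141, 0.002, 1.185]
wrist_force: [0.3, -0.2, -1.8]
gripper_width: 0.0581
finger_force: 34.8
```

Run:
```python
from h import *
import time
s=sense();camera("side");s=sense();print(s["t"],s["tool_pos"].round(4),s["ee_rot"].round(4),s["wrist_force"].round(2))
w=wristcam(s);np.savez("w2.npz",**w);b=camera("side");np.savez("s2.npz",**b)
img=crop(w["img"],80,0,400,300,800,600)
cv2.imwrite("pics/w2.png",img)
for z,y in((.16,.2875),(.118,.2765),(.31,.2615)):
    print(z,[proj(w,np.array([x,y-.408*(x-.544),z])).round(0).tolist() for x in(.46,.544,.62)])
```

```text
6.35 [0.4885 0.1478 0.2033] [-3.1409e+00  1.5000e-03  1.1837e+00] [-0.22 -0.32 -1.89]
0.16 [[120.0, -23.0], [279.0, -23.0], [424.0, -23.0]]
0.118 [[156.0, 17.0], [286.0, 17.0], [403.0, 17.0]]
0.31 [[-283.0, -222.0], [338.0, -222.0], [898.0, -222.0]]
```

View pics/w2.png

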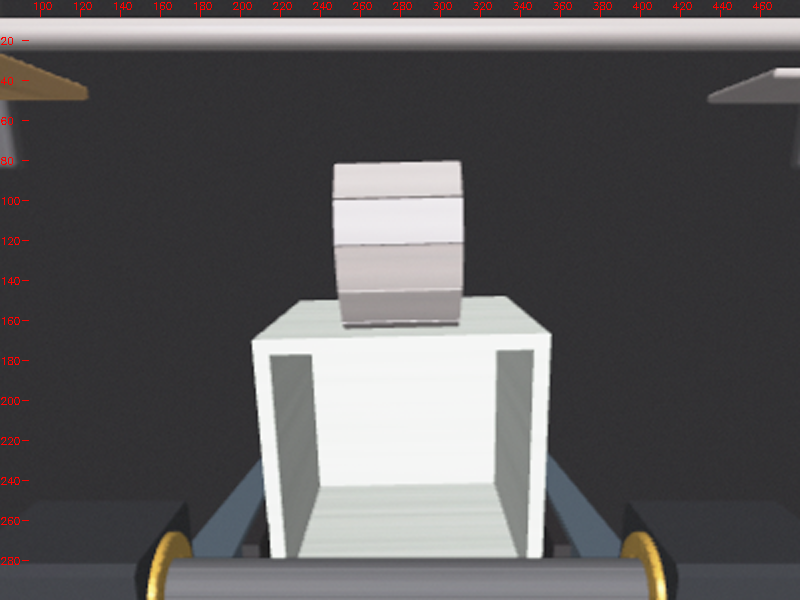

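Run:
```python
from h import *
w=dict(np.load("w2.npz"));n=np.array([np.cos(1.1837),np.sin(1.1837)]);e=np.array([n[1],-n[0]]);T=np.array([.4885,.1478])
f=lambda u,v,z:(lambda q:np.round([q@n*1000,q@e*1000],1))(onz(w,80+u/2,v/2,z)[:2]-T)
z0=.2033-.0115
for nm,u,v,z in(("rimL",253,340,.06),("rimR",550,335,.06),("botL",300,301,0),("botR",507,297,0),("clip tip top?L",335,163,.041),("clipR",461,161,.041),("clip top L",334,198,.06),("clip topR",463,197,.06)):
    print(nm,f(u,v,z0+z))
R=np.array([.544,.2875]);print("rail rel",(R-T)@n*1000,(R-T)@e*1000)
```

```text
rimL [ 56.9 -28.3]
rimR [57.9 27.6]
botL [ 56.4 -28.8]
botR [57.5 28.5]
clip tip top?L [ 89.6 -13.8]
clipR [90.  11.7]
clip top L [ 82.5 -12.2]
clip topR [82.6 10.7]
rail rel 150.31478719506703 -1.3434100273992275
```

>>> arm_command(deltas=[[[0,0,-20],0,-0.2],[[0,0,-25],0,-0.2],[[0,0,-20],0,-0.2],[[0,0,-8],0,-0.2],[[4,10,0],0,-0.2],[[4,10,0],0,-0.2],[[4,9,0],0,-0.2],[[3,7,0],0,-0.2],[[0,0,0],0,-0.2],[[0,0,0],0,-0.2]])

```text
t: 7.28
tool_pos: [0.5043, 0.185, 0.1316]
ee_rot: [3.141, -0.001, 1.184]
wrist_force: [-0.7, 0.4, -1.6]
gripper_width: 0.058
finger_force: 34.8
```

Run:
```python
from h import *
b=camera("side");s=sense();print(s["t"],s["tool_pos"].round(4),s["ee_rot"].round(4),s["wrist_force"].round(2))
w=wristcam(s);np.savez("w3.npz",**w);a=camera("scene")
n=np.array([.378,.926]);R=np.array([.544,.2875]);d=(R-s["tool_pos"][:2])@n*1000;print("rail dist",d,"fwd needed",d-74.3,"dz",.1305-s["tool_pos"][2])
print([proj(w,np.array([.544,.2875,z])).round(0).tolist() for z in(.16,)],proj(a,np.array([.544,.2875,.16])),proj(b,np.array([.544,.2875,.16])))
cv2.imwrite("pics/w3.png",np.hstack([crop(w["img"],160,0,240,180,400,300),crop(b["img"],240,90,100,75,400,300)]))
```

```text
7.3333 [0.5039 0.1845 0.1314] [ 3.1411 -0.      1.1837] [ 0.51  0.26 -1.16]
rail dist 110.51312225408776 fwd needed 36.213122254087764 dz -0.0008597105252928228
[[277.0, 25.0]] [386.02981633 254.40910851] [276.43144261 146.90040629]
```

View pics/w3.png

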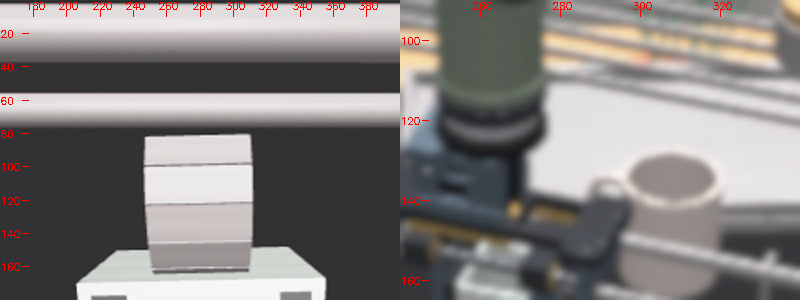

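Run:
```python
from h import *
w=dict(np.load("w3.npz"));g=cv2.cvtColor(w["img"],cv2.COLOR_BGR2GRAY)
print(g[0:85,200].tolist());n=np.array([.378,.926])
for nm,z,o in(("rail",.16,0),("back",.118,-.012)):
    for r in(6,5):pass
    C=np.r_[np.array([.544,.2875])+o*n,z]; print(nm,proj(w,C))
    rr=.006 if nm=="rail" else .005
    o_,_=ray(w,280,20)
    v=o_-C; v[:2]=n*(v[:2]@n); L=np.linalg.norm(v);v/=L
    p=np.r_[-n*v[2],v[:2]@n]  # perp in plane
    for sg in(1,-1): print("  edge row",proj(w,C+sg*rr*np.r_[n*v[2],-(v[:2]@n)])[1].round(1))
```

```text
[48, 50, 153, 208, 218, 220, 223, 224, 223, 222, 225, 229, 232, 232, 230, 229, 226, 222, 215, 203, 196, 189, 183, 176, 168, 161, 154, 146, 140, 130, 121, 110, 103, 98, 93, 91, 90, 63, 51, 51, 48, 51, 49, 49, 48, 48, 49, 49, 48, 49, 48, 50, 50, 50, 49, 76, 199, 218, 221, 223, 224, 227, 231, 230, 225, 220, 210, 197, 185, 174, 161, 149, 133, 116, 99, 89, 64, 52, 50, 49, 50, 50, 51, 50, 47]
rail [277.2780586   24.81810144]
  edge row 6.9
  edge row 41.9
back [278.5515656   69.51554341]
  edge row 59.1
  edge row 79.7
```

>>> arm_command(deltas=[[[3,8,-1],0,-0.2],[[3,8,0],0,-0.2],[[3,7,0],0,-0.2],[[3,6,0],0,-0.2],[[2,4,0],0,-0.2],[[0,2,0],0,-0.2],[[0,0,0],0,-0.2],[[0,0,0],0,-0.2]])

```text
t: 8.1
tool_pos: [0.5176, 0.2193, 0.1298]
ee_rot: [-3.141, 0.0, 1.183]
wrist_force: [0.5, -0.4, -1.7]
gripper_width: 0.0578
finger_force: 34.8
```

Run:
```python
from h import *
b=camera("side");s=sense();print(s["t"],s["tool_pos"].round(4),s["ee_rot"].round(4),s["wrist_force"].round(2),s["wrist_torque"].round(2),s["finger_force"])
w=wristcam(s);np.savez("w4.npz",**w);a=camera("scene");np.savez("a4.npz",**a)
n=np.array([.378,.926]);R=np.array([.544,.2875])+.00175*n;print("remain",(R-s["tool_pos"][:2])@n*1000-74.3)
g=cv2.cvtColor(w["img"],cv2.COLOR_BGR2GRAY);print(g[0:60:2,200].tolist())
```

```text
8.15 [0.5176 0.2191 0.1298] [-3.1413e+00  2.0000e-04  1.1828e+00] [ 0.29  0.78 -1.27] [-0.07 -0.02  0.04] 34.82712239027023
remain 0.727663411156314
[45, 48, 47, 46, 46, 47, 46, 46, 47, 47, 46, 44, 44, 46, 44, 46, 47, 47, 46, 45, 47, 44, 46, 45, 47, 45, 47, 46, 46, 45]
```

>>> arm_command(deltas=[[[0,0,-3],0,-0.2],[[0,0,-3],0,-0.2],[[0,0,-2],0,-0.2],[[0,0,0],0,-0.2],[[0,0,0],0,-0.2]])

```text
t: 8.67
tool_pos: [0.5177, 0.2196, 0.1227]
ee_rot: [-3.142, -0.001, 1.183]
wrist_force: [-1.8, 0.4, 4.9]
gripper_width: 0.0579
finger_force: 34.9
```

>>> arm_command(deltas=[[[0,0,0],0,0.3],[[0,0,0],0,0.33],[[0,0,0],0,0.38],[[0,0,0],0,0.45],[[0,0,0],0,0.55],[[0,0,0],0,0.7],[[0,0,0],0,0.7]])

```text
t: 9.25
tool_pos: [0.5179, 0.2192, 0.1219]
ee_rot: [3.142, 0.0, 1.183]
wrist_force: [-0.1, -0.6, 0.3]
gripper_width: 0.0771
finger_force: 0.0
```

Run:
```python
from h import *
s=sense();w=wristcam(s);print(s["t"],s["tool_pos"].round(4),s["wrist_force"].round(2),s["gripper_width"])
w0=dict(np.load("w4.npz"));np.savez("w5.npz",**w)
n=np.array([.378,.926]);e=np.array([n[1],-n[0]])
for k,ww in(("before",w0),("after",w)):
    g=cv2.cvtColor(ww["img"],cv2.COLOR_BGR2GRAY); m=(g>205).astype(np.uint8); m[:60]=0;m[280:]=0
    N,l,st,ce=cv2.connectedComponentsWithStats(m);i=np.argsort(-st[1:,4])[:3]+1;print(k,st[i].tolist())
```

```text
9.25 [0.5179 0.2192 0.1219] [-0.09 -0.64  0.29] 0.07711167953549346
before [[206, 166, 149, 113, 8616], [0, 99, 560, 23, 6882], [0, 134, 248, 5, 1222]]
after [[208, 150, 148, 129, 12990], [0, 91, 560, 50, 10455], [0, 135, 249, 6, 1427]]
```

>>> arm_command(deltas=[[[0,0,20],0,0.7],[[0,0,20],0,0.7],[[0,0,18],0,0.7],[[0,0,5],0,0.7],[[0,0,0],0,0.7],[[0.4,0.9,0],0,0.7],[[0.4,0.9,0],0,0.7],[[0.4,0.9,0],0,0.7],[[0,0,0],0,0.7]])

```text
t: 10.05
tool_pos: [0.5186, 0.2219, 0.1839]
ee_rot: [-3.14, 0.001, 1.183]
wrist_force: [-0.4, 0.5, -0.2]
gripper_width: 0.0774
finger_force: 0.0
```

>>> arm_command(deltas=[[[0.4,0.9,0],0,0.7],[[0,0,0],0,0.7]])

```text
t: 10.22
tool_pos: [0.5194, 0.2229, 0.1845]
ee_rot: [-3.141, 0.0, 1.183]
wrist_force: [-1.0, -0.5, 0.6]
gripper_width: 0.0776
finger_force: 0.0
```

>>> arm_command(deltas=[[[0.4,0.9,0],0,0.7],[[0,0,0],0,0.7]])

```text
t: 10.38
tool_pos: [0.5199, 0.2238, 0.1849]
ee_rot: [3.142, -0.0, 1.183]
wrist_force: [0.6, -0.0, -0.2]
gripper_width: 0.0774
finger_force: 0.0
```

>>> arm_command(deltas=[[[0.4,0.9,0],0,0.7],[[0,0,0],0,0.7]])

```text
t: 10.55
tool_pos: [0.5203, 0.2247, 0.185]
ee_rot: [3.141, -0.0, 1.183]
wrist_force: [-0.2, 0.2, 0.1]
gripper_width: 0.0776
finger_force: 0.0
```

>>> arm_command(deltas=[[[0.4,0.9,0],0,0.7],[[0,0,0],0,0.7]])

```text
t: 10.72
tool_pos: [0.5207, 0.2256, 0.185]
ee_rot: [3.141, -0.0, 1.183]
wrist_force: [-0.5, -0.6, 0.1]
gripper_width: 0.0778
finger_force: 0.0
```

>>> arm_command(deltas=[[[0.4,0.9,0],0,0.7],[[0,0,0],0,0.7]])

```text
t: 10.88
tool_pos: [0.5211, 0.2265, 0.185]
ee_rot: [3.141, -0.0, 1.183]
wrist_force: [-0.6, -0.3, -0.0]
gripper_width: 0.0775
finger_force: 0.0
```

>>> arm_command(deltas=[[[0.4,0.9,0],0,0.7],[[0,0,0],0,0.7]])

```text
t: 11.05
tool_pos: [0.5215, 0.2274, 0.185]
ee_rot: [3.141, -0.0, 1.183]
wrist_force: [-0.1, -0.8, 0.4]
gripper_width: 0.0775
finger_force: 0.0
```

>>> arm_command(deltas=[[[0.4,0.9,0],0,0.7],[[0,0,0],0,0.7]])

```text
t: 11.22
tool_pos: [0.5218, 0.2283, 0.1848]
ee_rot: [-3.141, 0.0, 1.183]
wrist_force: [-0.3, 0.5, -0.2]
gripper_width: 0.0772
finger_force: 0.0
```

>>> arm_command(deltas=[[[0.4,0.9,0],0,0.7],[[0,0,0],0,0.7]])

```text
t: 11.38
tool_pos: [0.5223, 0.2292, 0.1849]
ee_rot: [-3.142, 0.0, 1.183]
wrist_force: [-0.8, 0.3, -1.3]
gripper_width: 0.0777
finger_force: 0.0
```

>>> arm_command(deltas=[[[0.4,0.9,0],0,0.7],[[0,0,0],0,0.7]])

```text
t: 11.55
tool_pos: [0.5226, 0.2301, 0.1848]
ee_rot: [-3.141, 0.0, 1.183]
wrist_force: [0.0, -0.1, -1.5]
gripper_width: 0.0774
finger_force: 0.0
```

>>> arm_command(deltas=[[[0.4,0.9,0],0,0.7],[[0,0,0],0,0.7]])

```text
t: 11.72
tool_pos: [0.523, 0.231, 0.1848]
ee_rot: [-3.141, 0.0, 1.183]
wrist_force: [0.9, -0.1, -1.3]
gripper_width: 0.0776
finger_force: 0.0
```

>>> arm_command(deltas=[[[0.4,0.9,0],0,0.7],[[0,0,0],0,0.7]])

```text
t: 11.88
tool_pos: [0.5234, 0.2319, 0.1849]
ee_rot: [-3.142, 0.0, 1.183]
wrist_force: [-0.7, 0.7, -1.4]
gripper_width: 0.0776
finger_force: 0.0
```

>>> arm_command(deltas=[[[0.4,0.9,0],0,0.7],[[0,0,0],0,0.7]])

```text
t: 12.05
tool_pos: [0.5238, 0.2328, 0.1849]
ee_rot: [-3.142, 0.0, 1.183]
wrist_force: [-0.4, -0.8, -1.2]
gripper_width: 0.0774
finger_force: 0.0
```

>>> arm_command(deltas=[[[0,0,1],0,0.7],[[0,0,0],0,0.7]])

```text
t: 12.22
tool_pos: [0.5237, 0.2327, 0.185]
ee_rot: [-3.141, 0.001, 1.183]
wrist_force: [1.8, 0.8, -8.1]
gripper_width: 0.0777
finger_force: 0.0
```

>>> arm_command(deltas=[[[0,0,1],0,0.7],[[0,0,0],0,0.7]])

```text
t: 12.38
tool_pos: [0.5235, 0.2325, 0.1851]
ee_rot: [-3.14, 0.002, 1.183]
wrist_force: [3.3, 3.7, -15.0]
gripper_width: 0.0774
finger_force: 0.0
```

Run:
```python
from h import *
s=sense();print(s["wrist_force"],s["wrist_torque"]);w=wristcam(s);np.savez("w6.npz",**w)
R=np.array([.5447,.2891]);n=np.array([.378,.926]);e=np.array([n[1],-n[0]])
c=R-n*.046
P=lambda a,b,z:proj(w,np.r_[c+a*n+b*e,z]).round(0).tolist()
print("pred rim",P(.029,-.029,.17),P(.029,.029,.17),P(.026,0,.114))
g=cv2.cvtColor(w["img"],cv2.COLOR_BGR2GRAY)
m=(g>190).astype(np.uint8);N,l,st,ce=cv2.connectedComponentsWithStats(m);print(st[np.argsort(-st[:,4])[1:6]].tolist())
cv2.imwrite("pics/w6.png",w["img"])
```

```text
[  3.26550062   3.70200688 -15.0056455 ] [-0.57932769 -0.82433507 -0.20540785]
pred rim [229.0, 173.0] [329.0, 172.0] [280.0, 162.0]
[[0, 208, 560, 37, 20191], [0, 369, 560, 34, 18416], [0, 0, 560, 21, 11061], [0, 124, 560, 30, 8716], [233, 159, 98, 43, 2961]]
```

>>> arm_command(deltas=[[[0,0,-5],0,0.7],[[-2,-5,0],0,0.7],[[-2,-5,0],0,0.7],[[-0.5,-1,0],0,0.7],[[0,0,12],0,0.7],[[0,0,15],0,0.7],[[0,0,0],0,0.7],[[0.4,0.9,0],0,0.7],[[0,0,0],0,0.7]])

```text
t: 13.18
tool_pos: [0.5196, 0.2225, 0.2089]
ee_rot: [3.141, -0.0, 1.183]
wrist_force: [0.6, 0.3, -0.2]
gripper_width: 0.0777
finger_force: 0.0
```

>>> arm_command(deltas=[[[0.4,0.9,0],0,0.7],[[0,0,0],0,0.7]])

```text
t: 13.35
tool_pos: [0.5198, 0.2235, 0.2082]
ee_rot: [-3.141, 0.001, 1.183]
wrist_force: [-0.3, 1.0, -0.2]
gripper_width: 0.0779
finger_force: 0.0
```

>>> arm_command(deltas=[[[0.4,0.9,0],0,0.7],[[0,0,0],0,0.7]])

```text
t: 13.52
tool_pos: [0.5202, 0.2241, 0.2084]
ee_rot: [-3.141, 0.002, 1.183]
wrist_force: [-0.2, 0.1, -2.1]
gripper_width: 0.0772
finger_force: 0.6
```

>>> arm_command(deltas=[[[0.4,0.9,0],0,0.7],[[0,0,0],0,0.7]])

```text
t: 13.68
tool_pos: [0.5201, 0.2241, 0.2084]
ee_rot: [-3.141, 0.004, 1.183]
wrist_force: [-1.7, -4.1, 0.3]
gripper_width: 0.0774
finger_force: 2.4
```

>>> arm_command(deltas=[[[-4,-10,0],0,0.7],[[-10,-25,0],0,0.6],[[-10,-25,0],0,0.6],[[-10,-25,0],0,0.5],[[-10,-25,0],0,0.5],[[-10,-25,0],0,0.5],[[-7,-25,0],0,0.5],[[-7,-27,0],0,0.5],[[-7,-27,0],0,0.5],[[-7,-27,0],0,0.5]])

```text
t: 14.52
tool_pos: [0.4384, -0.017, 0.2093]
ee_rot: [3.14, -0.001, 1.183]
wrist_force: [0.8, 0.8, 0.5]
gripper_width: 0.0683
finger_force: 0.0
```

>>> arm_command(deltas=[[[-7,-27,0],0,0.5],[[-7,-27,0],0,0.5],[[-7,-27,0],0,0.5],[[-7,-27,0],0,0.5],[[0,-6,0],0,0.5],[[0,0,0],0,0.5],[[0,0,0],0,0.5]])

```text
t: 15.1
tool_pos: [0.411, -0.1295, 0.2091]
ee_rot: [3.141, -0.001, 1.182]
wrist_force: [-0.1, 1.3, 0.1]
gripper_width: 0.0685
finger_force: 0.0
```

Run:
```python
from h import *
camera("side");s=sense();print(s["t"],s["tool_pos"].round(4),s["ee_rot"].round(4))
w=wristcam(s);np.savez("w7.npz",**w);a=camera("scene");b=camera("side");np.savez("a7.npz",**a);np.savez("b7.npz",**b)
J=[.4515,-.041];p=proj(w,np.r_[J,.1]);print("pred top",p,proj(w,np.r_[J,0]))
hsv=cv2.cvtColor(w["img"],cv2.COLOR_BGR2HSV);g=w["img"]
m=((hsv[...,2]>110)&(hsv[...,1]<90)).astype(np.uint8);m[235:]=0
N,l,st,ce=cv2.connectedComponentsWithStats(m)
for i in np.argsort(-st[:,4])[1:6]:print(st[i].tolist(),ce[i].round(1))
for nm,lo,hi in(("orange",(5,150,80),(20,255,255)),("green",(45,120,40),(80,255,255))):
    for c,cn in((w,"w"),(b,"side")):
        mm=cv2.inRange(cv2.cvtColor(c["img"],cv2.COLOR_BGR2HSV),lo,hi);N,l2,s2,c2=cv2.connectedComponentsWithStats(mm)
        for i in np.argsort(-s2[:,4])[1:3]:print(nm,cn,s2[i].tolist(),onz(c,*c2[i],.05).round(3))
S=cv2.remap(a["img"],*np.meshgrid(np.arange(0,1,dtype=np.float32),np.arange(0,1,dtype=np.float32)),1)
# holder still hanging? 
H=[.5281,.2462]
print("holder in scene",proj(a,np.r_[H,.17]),proj(a,np.r_[H,.11]))
```

```text
15.15 [ 0.4111 -0.1291  0.209 ] [ 3.1413e+00 -8.0000e-04  1.1828e+00]
pred top [287.11955609  84.73634493] [285.8245748   90.60550548]
[263, 59, 50, 52, 2025] [287.1  84.6]
[0, 170, 41, 65, 1366] [ 13.  211.8]
[351, 221, 20, 14, 151] [359.8 228.5]
[195, 221, 21, 14, 149] [206.  228.5]
[14, 189, 6, 1, 6] [ 16.5 189. ]
orange w [149, 33, 56, 56, 1282] [0.369 0.012 0.05 ]
orange w [423, 282, 6, 24, 62] [ 0.516 -0.307  0.05 ]
orange side [205, 220, 15, 35, 363] [0.362 0.012 0.05 ]
orange side [203, 225, 1, 1, 1] [0.33 0.07 0.05]
green w [273, 0, 41, 27, 849] [0.481 0.018 0.05 ]
green side [361, 332, 34, 39, 835] [ 0.749 -0.354  0.05 ]
green side [253, 215, 13, 34, 394] [0.489 0.038 0.05 ]
holder in scene [373.54703048 240.72046576] [370.25200642 259.10494187]
```

>>> arm_command(deltas=[[[9,19,0],0,0.5],[[9,19,0],0,0.5],[[9,19,-10],0,0.5],[[8,18,-20],0,0.5],[[0,0,-25],0,0.5],[[0,0,-25],0,0.5],[[0,0,-25],0,0.5],[[0,0,-22],0,0.5],[[0,0,-16],0,0.5],[[0,0,0],0,0.5]])

```text
t: 16.13
tool_pos: [0.4436, -0.0535, 0.0632]
ee_rot: [-3.135, 0.002, 1.184]
wrist_force: [-0.3, -0.2, -0.1]
gripper_width: 0.0683
finger_force: 0.0
```

>>> arm_command(deltas=[[[0,0,-4],0,0.5],[[0,0,0],0,0.5]])

```text
t: 16.3
tool_pos: [0.4465, -0.0543, 0.0623]
ee_rot: [3.141, -0.0, 1.184]
wrist_force: [0.3, 0.0, 0.2]
gripper_width: 0.0685
finger_force: 0.0
```

>>> arm_command(deltas=[[[0,0,0],0,0.2],[[0,0,0],0,0],[[0,0,0],0,-0.1],[[0,0,0],0,-0.3],[[0,0,0],0,-0.3],[[0,0,0],0,-0.3]], squeeze=4)

```text
t: 16.8
tool_pos: [0.4459, -0.0547, 0.0623]
ee_rot: [3.141, -0.0, 1.183]
wrist_force: [-0.5, -0.1, 2.5]
gripper_width: 0.0397
finger_force: 4.0
```

>>> arm_command(deltas=[[[-0.6,-1.4,0.3],0,-0.3],[[-0.9,-2.2,0.4],0,-0.3],[[-0.9,-2.2,0.4],0,-0.3],[[-0.9,-2.2,0.3],0,-0.3],[[-0.9,-2.2,0.2],0,-0.3],[[-0.9,-2.2,0.1],0,-0.3],[[-0.8,-2,0],0,-0.3],[[0,0,0],0,-0.3],[[0,0,0],0,-0.3]])

```text
t: 17.55
tool_pos: [0.44, -0.0692, 0.0636]
ee_rot: [3.142, -0.0, 1.182]
wrist_force: [-0.4, -1.0, -1.1]
gripper_width: 0.0402
finger_force: 4.0
```

Run:
```python
from h import *
s=sense();print(s["t"],s["tool_pos"].round(4),s["wrist_force"].round(2),s["gripper_width"],s["finger_force"])
a=camera("scene");w=wristcam(s);np.savez("w8.npz",**w);np.savez("a8.npz",**a)
g=a["img"];cv2.imwrite("pics/a8.png",np.hstack([crop(g,255,170,80,90,400,450),crop(w["img"],200,130,160,180,400,450)]))
# axis of the jar body below the fingers in scene: left/right edges per row
gr=cv2.cvtColor(g,cv2.COLOR_BGR2GRAY).astype(int)
for y in range(205,242,3): print(y,gr[y,268:312:2].tolist())
for th in(0,.1,.19):
    n=np.array([.378,.926]);T=s["tool_pos"][:2];
    print(th,[proj(a,np.r_[T+n*(.0142+(.081-z)*th),z]).round(1).tolist() for z in(.0,.06)])
```

```text
17.55 [ 0.44   -0.0692  0.0636] [-0.38 -0.96 -1.07] 0.04024341458776637 3.998581082560122
205 [53, 52, 53, 61, 71, 72, 105, 115, 207, 209, 209, 210, 210, 195, 112, 53, 51, 52, 52, 52, 53, 53]
208 [54, 53, 53, 56, 70, 70, 89, 100, 127, 145, 156, 173, 179, 170, 109, 54, 52, 51, 52, 55, 53, 52]
211 [53, 54, 53, 54, 68, 72, 77, 99, 129, 151, 164, 171, 176, 167, 79, 55, 53, 54, 53, 54, 53, 52]
214 [54, 54, 54, 52, 53, 56, 72, 101, 148, 160, 174, 169, 186, 155, 52, 53, 53, 54, 55, 52, 52, 53]
217 [54, 54, 52, 54, 53, 52, 53, 110, 130, 158, 171, 178, 178, 150, 52, 53, 55, 54, 77, 80, 61, 53]
220 [53, 53, 54, 53, 53, 53, 53, 110, 129, 150, 165, 173, 176, 149, 55, 54, 130, 146, 147, 147, 147, 147]
223 [53, 53, 54, 53, 53, 55, 54, 111, 131, 151, 165, 174, 176, 125, 53, 57, 139, 148, 148, 147, 148, 148]
226 [52, 53, 52, 54, 52, 53, 54, 111, 132, 153, 166, 174, 175, 123, 53, 55, 78, 103, 129, 140, 167, 199]
229 [53, 53, 53, 52, 54, 53, 54, 111, 134, 153, 167, 174, 175, 115, 54, 57, 80, 104, 203, 213, 212, 184]
232 [53, 54, 52, 54, 53, 53, 53, 59, 113, 143, 164, 155, 143, 53, 53, 56, 86, 98, 130, 185, 208, 139]
235 [53, 52, 53, 53, 55, 52, 52, 54, 52, 53, 52, 53, 54, 54, 53, 59, 80, 95, 107, 114, 153, 200]
238 [55, 53, 54, 53, 54, 55, 54, 53, 54, 53, 53, 53, 53, 54, 54, 62, 81, 93, 103, 113, 118, 124]
241 [53, 53, 55, 53, 53, 54, 54, 54, 54, 55, 53, 54, 54, 52, 54, 66, 81, 93, 105, 114, 118, 120]
0 [[288.1, 230.2], [288.5, 214.6]]
0.1 [[289.5, 231.6], [288.9, 215.0]]
0.19 [[290.9, 232.9], [289.3, 215.3]]
```

>>> arm_command(deltas=[[[0,0,-2],0,-0.3],[[0,0,0],0,-0.05],[[0,0,0],0,0],[[0,0,4],0,0],[[0,0,1],0,0],[[0,0,0],0,-0.3],[[0,0,0],0,-0.3],[[0,0,0],0,-0.3]], squeeze=3)

```text
t: 18.32
tool_pos: [0.4403, -0.0691, 0.067]
ee_rot: [3.141, -0.0, 1.183]
wrist_force: [-0.4, 0.0, 3.5]
gripper_width: 0.0401
finger_force: 3.0
```

>>> arm_command(deltas=[[[0,0,-1.5],0,-0.3],[[-0.9,-2.2,0],0,-0.3],[[-0.9,-2.2,0],0,-0.3],[[-0.9,-2.2,0],0,-0.3],[[-0.9,-2.2,0],0,-0.3],[[-0.9,-2.2,0],0,-0.3],[[-0.9,-2.2,0],0,-0.3],[[-0.5,-1.2,0],0,-0.3],[[0,0,0],0,-0.3]])

```text
t: 19.07
tool_pos: [0.434, -0.0839, 0.0651]
ee_rot: [3.141, 0.0, 1.182]
wrist_force: [1.1, -0.2, 2.3]
gripper_width: 0.0402
finger_force: 3.0
```

```bash
cat > tilt.py <<'E'
from h import *
s=sense();print(s["t"],s["tool_pos"].round(4),s["wrist_force"].round(2),s["gripper_width"],s["finger_force"])
a=camera("scene");gr=cv2.cvtColor(a["img"],cv2.COLOR_BGR2GRAY).astype(float)
n=np.array([.378,.926]);T=s["tool_pos"];z0=0
P=lambda z,th,zt=.02:proj(a,np.r_[T[:2]+n*(.0142+(T[2]+zt-z)*th),z])
p=P(T[2]-.02,0);C=[]
for y in range(int(p[1])-8,int(p[1])+25):
    x0=int(p[0]);r=gr[y,x0-14:x0+15]>92
    if not r[12]: break
    i=12
    while i>0 and r[i-1]:i-=1
    j=12
    while j<28 and r[j+1]:j+=1
    def sub(k0,k1):
        v0,v1=gr[y,x0-14+k0],gr[y,x0-14+k1];return k0+(92-v0)/(v1-v0)*(k1-k0)
    l=sub(i-1,i) if i>0 else 0; rr=sub(j+1,j) if j<28 else 28
    C.append((y,x0-14+l,x0-14+rr))
C=np.array(C);print(C.round(1).tolist()) if 0 else None
m=C[(C[:,2]-C[:,1]<16)];m=m[:-3];k=np.polyfit(m[:,0],(m[:,1]+m[:,2])/2,1);kr=np.polyfit(m[:,0],m[:,2],1)
print("rows",m[0,0],m[-1,0],"bottom row",C[-1,0],"axis slope dx/dy",k[0].round(3),"right",kr[0].round(3))
for th in(0,.1,.15,.2,.25):
    A,B=P(T[2]-.06,th),P(T[2],th);print(th,((A-B)[0]/(A-B)[1]).round(3),A.round(1))
E
python3 tilt.py
```

```text
19.0667 [ 0.434  -0.0839  0.0651] [ 1.14 -0.19  2.33] 0.04023139469872412 3.0000438637216575
rows 207.0 228.0 bottom row 231.0 axis slope dx/dy 0.122 right 0.06
0 -0.023 [285.3 226.1]
0.1 0.041 [286.7 227.5]
0.15 0.071 [287.5 228.2]
0.2 0.099 [288.2 228.9]
0.25 0.125 [288.9 229.6]
```

```bash
cat >> tilt.py <<'E'
print(C[::2].round(1).tolist())
E
python3 tilt.py | tail -1
python3 - <<'E'
from h import *
a=dict(np.load("a8.npz"));gr=cv2.cvtColor(a["img"],cv2.COLOR_BGR2GRAY).astype(float)
o=[]
for y in range(208,231,2):
    r=gr[y,284:302];j=np.nonzero(r<92)[0][0];rl=gr[y,268:288];i=np.nonzero(rl<92)[0][-1]
    o.append((y,round(268+i+(92-rl[i])/(rl[i+1]-rl[i]) if i<19 else 0,1),round(284+j-(92-r[j])/(r[j-1]-r[j]),1)))
print(o)
E
```

```text
[[207.0, 280.2, 293.3], [209.0, 277.5, 292.6], [211.0, 280.0, 292.7], [213.0, 278.9, 292.9], [215.0, 280.0, 293.3], [217.0, 280.2, 293.4], [219.0, 280.4, 293.5], [221.0, 280.6, 293.7], [223.0, 280.6, 293.6], [225.0, 280.8, 293.7], [227.0, 281.2, 294.0], [229.0, 281.2, 293.7], [231.0, 282.5, 292.0]]
[(208, np.float64(280.1), np.float64(296.5)), (210, np.float64(280.4), np.float64(296.2)), (212, np.float64(280.4), np.float64(294.8)), (214, np.float64(280.5), np.float64(294.7)), (216, np.float64(281.4), np.float64(294.6)), (218, np.float64(281.6), np.float64(294.6)), (220, np.float64(281.6), np.float64(294.6)), (222, np.float64(281.5), np.float64(294.5)), (224, np.float64(281.5), np.float64(294.5)), (226, np.float64(281.5), np.float64(294.4)), (228, np.float64(281.5), np.float64(294.4)), (230, np.float64(281.7), np.float64(294.0))]
```

>>> arm_command(deltas=[[[-0.9,-2.2,0],0,-0.3],[[-0.9,-2.2,0],0,-0.3],[[-0.3,-0.8,0],0,-0.3],[[0,0,0],0,-0.3]])

```text
t: 19.5
tool_pos: [0.4318, -0.0889, 0.065]
ee_rot: [-3.141, 0.0, 1.183]
wrist_force: [1.1, -0.0, 0.6]
gripper_width: 0.0398
finger_force: 3.0
```

```bash
python3 tilt.py
```

```text
19.5 [ 0.4318 -0.0889  0.065 ] [ 1.12 -0.01  0.63] 0.03982888779135588 2.996833990328014
rows 206.0 227.0 bottom row 230.0 axis slope dx/dy 0.094 right 0.095
0 -0.022 [284.4 225.1]
0.1 0.042 [285.8 226.5]
0.15 0.072 [286.5 227.2]
0.2 0.1 [287.2 227.9]
0.25 0.126 [288.  228.6]
[[206.0, 279.2, 292.3], [208.0, 279.1, 291.8], [210.0, 279.3, 292.3], [212.0, 279.1, 292.5], [214.0, 279.4, 292.7], [216.0, 279.6, 292.7], [218.0, 279.8, 292.9], [220.0, 280.2, 293.2], [222.0, 280.4, 293.5], [224.0, 280.6, 293.7], [226.0, 280.7, 293.7], [228.0, 281.2, 293.8], [230.0, 281.8, 292.7]]
```

>>> arm_command(deltas=[[[0,0,0],0,-0.3],[[0,0,0],0,-0.3],[[0,0,5],0,-0.3],[[0,0,15],0,-0.3],[[0,0,25],0,-0.3],[[0,0,30],0,-0.3],[[0,0,30],0,-0.3],[[3,11,30],0,-0.3],[[6,21,20],0,-0.3],[[6,21,15],0,-0.3]], squeeze=30)

```text
t: 20.38
tool_pos: [0.4474, -0.0355, 0.2377]
ee_rot: [3.139, -0.001, 1.181]
wrist_force: [1.3, -0.6, -0.3]
gripper_width: 0.0392
finger_force: 30.0
```

>>> arm_command(deltas=[[[6,21,15],0,-0.3],[[6,21,15],0,-0.3],[[6,21,15],0,-0.3],[[6,21,0],0,-0.3],[[6,21,0],0,-0.3],[[6,21,0],0,-0.3],[[6,21,0],0,-0.3],[[6,21,0],0,-0.3],[[0,0,0],0,-0.3],[[0,0,0],0,-0.3]])

```text
t: 21.22
tool_pos: [0.4945, 0.1329, 0.2797]
ee_rot: [-3.14, 0.001, 1.185]
wrist_force: [-0.7, -0.5, -0.6]
gripper_width: 0.0393
finger_force: 30.0
```

Run:
```python
from h import *
camera("side");s=sense();T=s["tool_pos"];print(s["t"],T.round(4),s["ee_rot"].round(4),s["wrist_force"].round(2),s["gripper_width"])
n=np.array([.378,.926]);e=np.array([.926,-.378]);print("n",.4026-T[:2]@n,"e",.396-T[:2]@e)
w=wristcam(s);a=camera("scene");np.savez("w9.npz",**w);np.savez("a9.npz",**a)
g=cv2.cvtColor(w["img"],cv2.COLOR_BGR2GRAY)
H=np.array([.5281,.2462]);P=lambda q,z:proj(w,np.r_[q,z]).round(0).tolist()
print("pred holder back rim",P(H+.029*n-.029*e,.17),P(H+.029*n+.029*e,.17),"front",P(H-.029*n,.17))
print("pred jar bottom c (th .19)",P(T[:2]+n*(.0142+.0825*.19),T[2]-.063),"upright",P(T[:2]+n*.0142,T[2]-.063))
cv2.imwrite("pics/w9.png",np.hstack([crop(w["img"],160,60,240,240,400,400),crop(a["img"],320,160,120,120,400,400)]))
```

```text
21.2667 [0.4944 0.1321 0.2798] [-3.1406e+00  1.5000e-03  1.1837e+00] [-0.36 -0.76 -0.44] 0.038814977687601594
n 0.09333300383298393 e -0.011897396632600643
pred holder back rim [229.0, 15.0] [304.0, 15.0] front [268.0, 94.0]
pred jar bottom c (th .19) [282.0, 178.0] upright [282.0, 198.0]
```

View pics/w9.png

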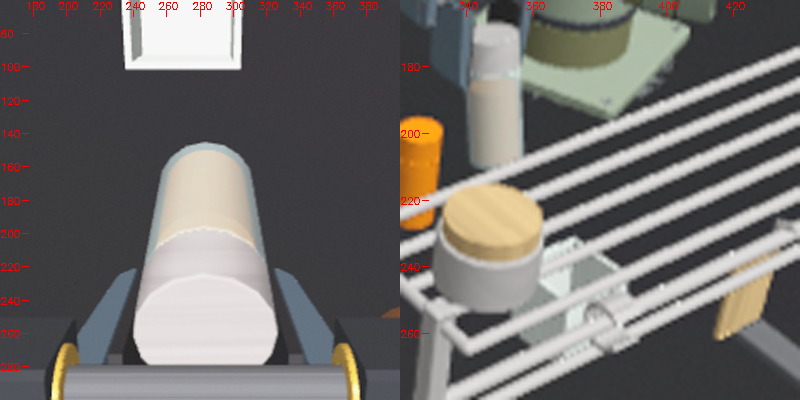

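The final view shows the holder hanging upright with its clip on the rail (scene (380,258)). The jar is gripped and leaning as intended, its bottom edge at wrist row ~148, with the holder's front edge at row ~101. I'll check the holder position numerically.

Run:
```python
from h import *
w=dict(np.load("w9.npz"));g=cv2.cvtColor(w["img"],cv2.COLOR_BGR2GRAY)
n=np.array([.378,.926]);e=np.array([.926,-.378]);H=np.array([.5281,.2462])
for c in(240,268,298):print(c,list(map(int,g[0:110,c])))
print("row90",list(map(int,g[90,225:312])))
for a in(-.029,-.026,.026,.029):
    for z in(.11,.114,.17):print(a,z,proj(w,np.r_[H+a*n,z]).round(1))
b=dict(np.load("b7.npz"))
gb=cv2.cvtColor(camera("side")["img"],cv2.COLOR_BGR2GRAY)
```

```text
240 [120, 108, 106, 77, 62, 59, 59, 59, 59, 61, 61, 60, 59, 59, 60, 60, 59, 58, 232, 240, 241, 245, 245, 244, 247, 247, 247, 247, 187, 143, 144, 143, 144, 144, 144, 145, 144, 144, 145, 145, 145, 144, 143, 143, 143, 143, 143, 143, 143, 144, 142, 143, 143, 144, 144, 145, 144, 144, 144, 145, 144, 144, 145, 145, 145, 145, 144, 145, 144, 144, 144, 143, 142, 143, 144, 143, 142, 143, 142, 144, 144, 145, 146, 145, 145, 145, 145, 146, 145, 145, 144, 144, 144, 144, 144, 144, 210, 245, 247, 247, 247, 173, 74, 61, 62, 60, 60, 60, 58, 60]
268 [217, 217, 218, 219, 219, 219, 219, 217, 216, 213, 219, 214, 169, 159, 158, 159, 161, 161, 158, 158, 156, 183, 158, 169, 247, 247, 247, 247, 189, 144, 143, 144, 144, 144, 227, 247, 247, 247, 247, 247, 247, 247, 247, 247, 247, 247, 247, 247, 247, 247, 247, 247, 247, 247, 247, 247, 247, 247, 247, 247, 247, 247, 247, 247, 247, 247, 247, 247, 247, 247, 247, 247, 247, 247, 247, 247, 247, 247, 247, 247, 247, 247, 247, 247, 247, 247, 247, 247, 247, 247, 247, 247, 246, 242, 241, 241, 242, 246, 247, 247, 247, 176, 74, 60, 62, 60, 59, 59, 61, 61]
298 [120, 109, 106, 7
[... 546 characters left out ...]
59, 59, 166, 246, 247, 247, 230, 146, 144, 145, 145, 145, 145, 210, 246, 247, 247, 247, 247, 247, 247, 247, 247, 247, 247, 247, 247, 247, 247, 247, 247, 247, 247, 247, 247, 247, 247, 247, 247, 247, 247, 247, 247, 247, 247, 247, 247, 247, 247, 247, 247, 247, 247, 247, 247, 247, 247, 247, 247, 247, 247, 247, 247, 247, 247, 244, 201, 162, 237, 247, 247, 247, 219, 60, 61, 60, 58, 59, 60, 60]
-0.029 0.11 [270.3  96.3]
-0.029 0.114 [270.2  96.2]
-0.029 0.17 [267.6  94.2]
-0.026 0.11 [270.3  93.1]
-0.026 0.114 [270.1  92.9]
-0.026 0.17 [267.6  90.3]
0.026 0.11 [269.7  35.2]
0.026 0.114 [269.5  34.3]
0.026 0.17 [266.7  19. ]
0.029 0.11 [269.6  31.7]
0.029 0.114 [269.5  30.8]
0.029 0.17 [266.6  14.6]
```

Run:
```python
from h import *
w=dict(np.load("w9.npz"));a=dict(np.load("a9.npz"))
n=np.array([.378,.926]);e=np.array([.926,-.378]);H=np.array([.5281,.2462]);R=np.array([.5447,.2891])
for nm,d,z in(("back bar front edge",-.017,.118),("back ctr",-.012,.118),("rail ctr",0,.16)):print(nm,proj(w,np.r_[R+d*n,z]).round(1))
# fit holder pose (dn, dz, pitch) to wrist rows: inner/outer rim front, inner rim back, floor back edge
from scipy.optimize import least_squares
obs=[(-.029,.06,101.3),(-.026,.06,96.0),(.026,.06,28.4),(.026,.004,34.0)]
def pt(p,a_,z):
    dn,dz,th=p; c,s=np.cos(th),np.sin(th); return np.r_[H+(dn+a_*c-z*s)*n,.11+dz+a_*s+z*c]   # th>0: top leans out
f=lambda p:[proj(w,pt(p,a_,z))[1]-r for a_,z,r in obs]
r=least_squares(f,[0,0,0],x_scale=[.01,.01,.1]);print(r.x.round(4),r.fun.round(2))
wd=lambda p,b:proj(w,np.r_[pt(p,-.029,.06)[:2]+b*e,pt(p,-.029,.06)[2]])[0]
for p in(r.x,[0,0,0]):print("front rim cols",wd(p,-.029),wd(p,.029))
for p in([0,0,0],r.x):
    print([proj(a,np.r_[pt(p,x,.06)[:2]+y*e,pt(p,x,.06)[2]]).round(1).tolist() for x,y in((.029,-.029),(.029,.029),(-.029,.029),(-.029,-.029))],"clip",proj(a,pt(p,.046,.041)).round(1))
gr=cv2.cvtColor(a["img"],cv2.COLOR_BGR2GRAY)
for y in range(225,268,3):print(y,gr[y,350:396:2].tolist())
```

```text
back bar front edge [268.4  29.8]
back ctr [268.3  23.8]
rail ctr [265.9  -6.3]
[ 0.0022 -0.0096  0.1182] [-0.81  0.85 -0.05  0.01]
front rim cols 234.65026803805128 302.1554812038842
front rim cols 232.07647949414647 303.1945299934564
[[391.0, 243.4], [372.6, 252.0], [356.3, 238.1], [374.5, 230.1]] clip [385.7 257.8]
[[389.0, 244.3], [370.7, 252.8], [354.5, 241.2], [372.4, 233.3]] clip [384.5 258.5]
225 [200, 202, 208, 211, 209, 211, 171, 103, 178, 217, 220, 208, 173, 83, 52, 53, 52, 52, 54, 53, 58, 163, 213]
228 [208, 204, 200, 203, 210, 211, 197, 217, 198, 150, 55, 53, 53, 55, 53, 55, 53, 98, 172, 216, 219, 210, 173]
231 [203, 209, 209, 204, 192, 172, 198, 53, 53, 53, 143, 182, 54, 58, 111, 186, 219, 217, 202, 156, 62, 53, 54]
234 [163, 162, 172, 175, 166, 186, 188, 200, 237, 227, 205, 180, 212, 219, 215, 194, 141, 53, 53, 53, 54, 54, 54]
237 [157, 165, 181, 193, 206, 178, 190, 216, 205, 216, 219, 210, 182, 142, 155, 202, 124, 54, 52, 54, 53, 104, 182]
240 [187, 182, 174, 170, 171, 171, 208, 218, 203, 182, 198, 146, 145, 144, 146, 146, 148, 215, 159, 187, 219, 217, 201]
243 [166, 
[... 340 characters left out ...]
219]
252 [166, 150, 161, 142, 146, 176, 197, 219, 219, 206, 186, 207, 225, 121, 142, 144, 201, 213, 206, 207, 220, 215, 176]
255 [54, 68, 179, 210, 220, 218, 201, 169, 134, 145, 228, 226, 220, 181, 180, 209, 195, 208, 222, 201, 124, 95, 176]
258 [215, 220, 214, 195, 162, 147, 148, 147, 146, 148, 213, 199, 212, 220, 219, 208, 194, 199, 212, 178, 217, 220, 205]
261 [176, 91, 54, 110, 146, 146, 148, 154, 185, 214, 221, 218, 204, 188, 182, 213, 207, 194, 178, 176, 193, 56, 53]
264 [55, 55, 54, 57, 105, 190, 215, 221, 218, 202, 186, 204, 215, 209, 204, 140, 140, 198, 178, 53, 53, 53, 54]
267 [59, 150, 201, 217, 221, 216, 200, 158, 134, 201, 210, 219, 218, 200, 150, 55, 54, 55, 55, 55, 53, 54, 56]
```

Run:
```python
from h import *
n=np.array([.378,.926]);e=np.array([.926,-.378]);H=np.array([.5281,.2462]);R=np.array([.5447,.2891])
for f in("w4","w5","w6","w7"):
    w=dict(np.load(f+".npz"));g=cv2.cvtColor(w["img"],cv2.COLOR_BGR2GRAY).astype(int)
    z0=.119 if f=="w4" else .11
    pr={k:proj(w,np.r_[H+a*n,z0+z]).round(1).tolist() for k,a,z in(("backrim in",.026,.06),("out",.029,.06),("floorback",.026,.004),("backbot out",.029,0),("frontrim in",-.026,.06))}
    print(f,pr,"backbar",[proj(w,np.r_[R+d*n,.118]).round(1)[1] for d in(-.017,-.012,-.007)],"rail",proj(w,np.r_[R,.16]).round(1)[1])
    for c in(235,310):
        d=np.abs(np.diff(g[:300,c]));ed=[(int(y),int(g[y,c]),int(g[y+2,c])) for y in np.nonzero(d>25)[0]];print("  col",c,ed)
    r=int(pr["backrim in"][1]);
    for rr in(175,190):
        d=np.abs(np.diff(g[rr,150:420]));print("  row",rr,[(int(x)+150,int(g[rr,x+150])) for x in np.nonzero(d>25)[0]])
```

```text
w4 {'backrim in': [280.5, 175.2], 'out': [280.4, 167.3], 'floorback': [281.1, 154.2], 'backbot out': [281.1, 147.7], 'frontrim in': [280.8, 296.5]} backbar [np.float64(147.6), np.float64(138.4), np.float64(129.1)] rail 118.7
  col 235 [(102, 46, 173), (103, 93, 191), (132, 88, 216), (133, 174, 224), (146, 99, 49), (149, 45, 191), (150, 149, 196), (168, 195, 241), (176, 242, 117), (177, 166, 113), (256, 126, 165), (277, 198, 96), (278, 164, 84)]
  col 310 [(80, 63, 115), (96, 181, 133), (98, 133, 225), (99, 199, 227), (120, 220, 174), (144, 193, 134), (167, 215, 243), (241, 230, 196), (277, 200, 95), (278, 165, 86)]
  row 175 [(205, 47), (206, 186), (327, 226), (328, 180), (346, 158), (353, 241), (354, 209), (355, 106)]
  row 190 [(206, 45), (207, 134), (214, 241), (215, 191), (235, 114), (236, 167), (326, 242), (327, 212), (345, 126), (346, 204), (353, 243), (354, 181)]
w5 {'backrim in': [279.8, 174.9], 'out': [279.8, 167.1], 'floorback': [280.6, 154.2], 'backbot out': [280.6, 147.8], 'frontrim in': [280.3, 295.3]} backbar [np.float64(149.6), np.float64(140.1), np.float64(130.4)] rai
[... 1029 characters left out ...]
201, 239, 154), (202, 182, 162), (255, 108, 216), (264, 220, 48), (265, 97, 47), (278, 47, 86)]
  row 175 [(234, 47), (235, 179), (262, 197), (301, 175), (328, 215), (329, 140)]
  row 190 [(232, 48), (237, 238), (238, 187), (248, 143), (315, 235), (316, 180), (324, 130), (325, 172), (330, 222), (331, 137)]
w7 {'backrim in': [178.2, -962.7], 'out': [177.4, -980.7], 'floorback': [213.0, -605.3], 'backbot out': [214.3, -598.4], 'frontrim in': [190.8, -690.9]} backbar [np.float64(-633.0), np.float64(-650.6), np.float64(-668.5)] rail -984.5
  col 235 [(278, 77, 138)]
  col 310 [(73, 76, 175), (74, 113, 200), (93, 193, 102), (94, 161, 77), (278, 76, 140), (283, 167, 188)]
  row 175 []
  row 190 []
```

```bash
cat > hold.py <<'E'
from h import *
from scipy.optimize import least_squares
n=np.array([.378,.926]);e=np.array([.926,-.378]);H=np.array([.5281,.2462])
def edges(g,c,lo,hi,axis):
    v=(g[lo:hi,c] if axis==0 else g[c,lo:hi]).astype(int);d=np.diff(v);return [(int(i)+lo,int(d[i])) for i in np.nonzero(abs(d)>22)[0]]
def pt(p,a_,b,z):
    dn,de,dz,th=p;c,s=np.cos(th),np.sin(th);return np.r_[H+(dn+a_*c-z*s)*n+(de+b)*e,.11+dz+a_*s+z*c]
if __name__=="__main__":
    s=sense();w=wristcam(s);g=cv2.cvtColor(w["img"],cv2.COLOR_BGR2GRAY);print(s["t"],s["tool_pos"].round(4))
    for c in(225,240,268,298,312):print("col",c,edges(g,c,0,115,0))
    for r in(20,26,40,60,80,98):print("row",r,edges(g,r,200,340,1))
E
python3 hold.py
```

```text
21.4167 [0.4946 0.1315 0.2802]
col 225 [(2, -31), (16, 33), (17, 140), (25, -23), (26, -28), (27, -28), (29, -38)]
col 240 [(2, -32), (16, 34), (17, 138), (27, -77), (28, -29), (94, 38), (95, 58), (100, -125), (101, -58)]
col 268 [(9, 23), (10, -59), (20, 45), (21, -70), (22, 116), (27, -80), (33, 108), (100, -123), (101, -60)]
col 298 [(2, -30), (16, 63), (17, 110), (27, -79), (33, 41), (93, 24), (100, -124), (101, -60)]
col 312 [(2, -32), (16, 67), (17, 109), (25, -25), (26, -27), (27, -27), (29, -38)]
row 20 [(252, -52), (253, -24), (281, 40), (282, 43)]
row 26 [(229, 64), (304, -56)]
row 40 [(230, 184), (234, -39), (235, -69), (241, 70), (242, 37), (297, -47), (298, -39), (299, 76), (303, -32), (304, -158)]
row 60 [(231, 185), (235, -38), (236, -68), (242, 68), (243, 36), (297, -64), (299, 88), (303, -71), (304, -116)]
row 80 [(232, 155), (233, 32), (236, -42), (237, -67), (243, 88), (297, -74), (298, 28), (299, 60), (302, -26), (303, -130), (304, -33)]
row 98 [(233, 153), (234, 34), (302, -66), (303, -121)]
```

>>> arm_command(deltas=[[[0,0,0],0,-0.3],[[0,0,0],0,-0.3],[[0,0,0],0,-0.3]])

```text
t: 21.72
tool_pos: [0.495, 0.1319, 0.2803]
ee_rot: [3.141, -0.0, 1.182]
wrist_force: [0.4, -0.5, -0.9]
gripper_width: 0.0396
finger_force: 30.0
```

```bash
python3 hold.py | head -5
```

```text
21.7167 [0.495  0.1319 0.2803]
col 225 [(3, -31), (17, 71), (18, 108), (26, -27), (27, -26), (28, -28), (30, -40)]
col 240 [(3, -29), (17, 71), (18, 107), (28, -77), (95, 68), (101, -122), (102, -60)]
col 268 [(11, -57), (21, 48), (22, -71), (23, 114), (28, -78), (33, 45), (34, 60), (100, -29), (101, -122), (102, -36)]
col 298 [(3, -30), (17, 81), (18, 97), (28, -77), (94, 23), (100, -27), (101, -123), (102, -38)]
```

```bash
cat > fit.py <<'E'
from hold import *
s=sense();w=wristcam(s);T=s["tool_pos"]
# (a,b,z, coord, value) measured at tool .4946,.1315
R=[(-.029,0,.06,1,101.2),(-.026,0,.06,1,95.7),(.026,0,.06,1,28.2),(.029,0,.06,1,22.7),(.026,0,.004,1,33.7),(-.029,-.029,.06,0,233.5),(-.029,.029,.06,0,303.4),(.029,-.029,.06,0,229.3),(.029,.029,.06,0,304.5)]
w=dict(np.load("w9.npz"))
f=lambda p:[proj(w,pt(p,a,b,z))[k]-v for a,b,z,k,v in R]
r=least_squares(f,[0,0,0,0],x_scale=[.01,.01,.01,.1]);p=r.x;print("dn,de,dz,th",p.round(4),r.fun.round(1))
print("clip rel rail (n,z):",[(round(float((pt(p,.046,0,.041)[:2]-np.array([.5447,.2891]))@n)*1000,1),round(float(pt(p,.046,0,.041)[2]-.16)*1000,1))])
print("floor c",[(round(float(pt(p,x,0,z)[:2]@n-H@n)*1000,1),round(float(pt(p,x,0,z)[2])*1000,1)) for x,z in((0,.004),(.029,0),(.029,.06),(-.026,.06),(.026,.06))])
E
python3 fit.py
```

```text
dn,de,dz,th [ 1.400e-03  1.000e-04 -4.500e-03  1.096e-01] [-0.5  1.3 -1.   0.2  0.   0.4 -0.7  0.3 -0.1]
clip rel rail (n,z): [(-3.3, -8.8)]
floor c [(1.0, 109.4), (30.3, 108.6), (23.7, 168.3), (-31.0, 162.2), (20.7, 167.9)]
```

Run:
```python
from hold import *
w=dict(np.load("w9.npz"));T=np.array([.4944,.1321,.2798])
g=cv2.cvtColor(w["img"],cv2.COLOR_BGR2GRAY);print(edges(g,283,110,260,0))
for r in(145,146,147,148):
    q=onz(w,283,r,T[2]-.0575)[:2]-T[:2];print(r,"far edge n",(q@n*1000).round(1),"e",(q@e*1000).round(1),"bottom centre n",(q@n*1000-19.7).round(1))
t=onz(w,282,225/1.6667+60,T[2]+.0355)[:2]-T[:2];print("top far edge n",t@n*1000)
print("TCP e target",(H@e+.0001)-T[:2]@e,"n now rel H",(T[:2]-H)@n)
```

```text
[(144, 94), (145, 38)]
145 far edge n 54.2 e 0.6 bottom centre n 34.5
146 far edge n 53.6 e 0.6 bottom centre n 33.9
147 far edge n 52.9 e 0.6 bottom centre n 33.2
148 far edge n 52.2 e 0.6 bottom centre n 32.5
top far edge n 43.71185863484359
TCP e target -0.011823600000000045 n now rel H -0.11839520000000002
```

Run:
```python
from hold import *
w=dict(np.load("w9.npz"));T=np.array([.4944,.1321,.2798])
g=cv2.cvtColor(w["img"],cv2.COLOR_BGR2GRAY).astype(int);print([(y,int(g[y,283])) for y in range(186,280,3)])
for row in(221,225,229):
  for z in(.031,.035):
    t=onz(w,283,row,T[2]+z)[:2]-T[:2];print(row,z,"top far edge n",(t@n*1000).round(1))
for row in(197,200): print("cap lower boundary",((onz(w,283,row,T[2]+.013)[:2]-T[:2])@n*1000).round(1))
```

```text
[(186, 216), (189, 218), (192, 218), (195, 224), (198, 222), (201, 218), (204, 216), (207, 214), (210, 215), (213, 217), (216, 219), (219, 220), (222, 219), (225, 235), (228, 224), (231, 226), (234, 225), (237, 227), (240, 227), (243, 224), (246, 226), (249, 223), (252, 223), (255, 225), (258, 226), (261, 226), (264, 223), (267, 223), (270, 230), (273, 227), (276, 227), (279, 119)]
221 0.031 top far edge n 30.3
221 0.035 top far edge n 31.8
225 0.031 top far edge n 28.4
225 0.035 top far edge n 29.9
229 0.031 top far edge n 26.5
229 0.035 top far edge n 28.0
cap lower boundary 36.6
cap lower boundary 35.0
```

>>> arm_command(deltas=[[[2,8,0],0,-0.3],[[3,14,0],0,-0.3],[[3,14,0],0,-0.3],[[4,14,0],0,-0.3],[[4,14,0],0,-0.3],[[2,10,-10],0,-0.3],[[0,4,-18],0,-0.3],[[0,0,-12],0,-0.3],[[0,0,0],0,-0.3],[[0,0,0],0,-0.3]])

```text
t: 22.65
tool_pos: [0.5126, 0.2108, 0.239]
ee_rot: [-3.14, 0.002, 1.184]
wrist_force: [0.4, -0.4, -0.6]
gripper_width: 0.0396
finger_force: 30.0
```

```bash
cat > rel.py <<'E'
from hold import *
camera("side");s=sense();T=s["tool_pos"];w=wristcam(s);g=cv2.cvtColor(w["img"],cv2.COLOR_BGR2GRAY);np.savez("wr.npz",**w)
print(s["t"],T.round(4),s["wrist_force"].round(2),s["finger_force"],s["gripper_width"],"n rel H",((T[:2]-H)@n*1000).round(1),"e",((T[:2]-H)@e*1000).round(1))
for c in(255,283,305):print("col",c,edges(g,c,60,278,0))
for r in(130,150,170):print("row",r,edges(g,r,180,380,1))
p=[.0014,.0001,-.0045,.1096]
for a,z in((.029,.06),(.026,.06),(-.026,.06),(-.029,.06),(.026,.004)):print("pred cup",a,z,proj(w,pt(p,a,-.029,z)).round(0),proj(w,pt(p,a,.029,z)).round(0))
print("pred jar far edge",proj(w,np.r_[T[:2]+n*.0542,T[2]-.0575]).round(0))
E
python3 rel.py
```

```text
22.7 [0.5132 0.2108 0.2401] [ 0.04 -0.14  0.41] 30.009897546842694 0.03938046508262969 n rel H -38.4 e -0.4
col 255 [(67, 122), (68, 25), (96, 98), (97, 37), (109, 95), (118, -23), (119, -30), (120, 35), (121, 63), (147, -25), (155, -24), (164, 35), (189, 80)]
col 283 [(67, 126), (68, 23), (96, 103), (97, 35), (106, -36), (119, -33), (120, -25), (129, 86), (149, -51), (189, 58)]
col 305 [(67, 121), (68, 23), (96, 96), (97, 41), (109, 93), (110, 24), (118, -24), (119, -29), (120, 40), (121, 61), (162, -28), (163, -23), (164, 24), (189, 39), (229, 23)]
row 130 [(244, 89), (245, 59), (321, -49), (322, -79), (323, -38)]
row 150 [(244, 167), (245, 24), (248, -56), (249, -68), (254, 52), (255, 64), (311, -46), (312, -65), (318, 75), (322, -85), (323, -89)]
row 170 []
pred cup 0.029 0.06 [243. 132.] [323. 132.]
pred cup 0.026 0.06 [243. 136.] [322. 136.]
pred cup -0.026 0.06 [246. 202.] [319. 202.]
pred cup -0.029 0.06 [246. 205.] [319. 205.]
pred cup 0.026 0.004 [250. 124.] [315. 124.]
pred jar far edge [282. 145.]
```

>>> arm_command(deltas=[[[0,0,-7],0,-0.3],[[0,0,-6],0,-0.3],[[0.3,0.7,-5],0,-0.3],[[0.3,0.8,-5],0,-0.3],[[0.3,0.8,-5],0,-0.3],[[0.3,0.8,-5],0,-0.3],[[0,0,0],0,-0.3]])

```text
t: 23.33
tool_pos: [0.5137, 0.2133, 0.2058]
ee_rot: [-3.14, 0.001, 1.183]
wrist_force: [-0.1, 0.2, -0.8]
gripper_width: 0.0395
finger_force: 30.0
```

>>> arm_command(deltas=[[[0.3,0.8,-5],0,-0.3],[[0.3,0.8,-5],0,-0.3],[[0.3,0.8,-4],0,-0.3],[[0,0,0],0,-0.3]])

```text
t: 23.67
tool_pos: [0.5147, 0.2157, 0.1921]
ee_rot: [-3.14, 0.001, 1.183]
wrist_force: [0.2, 0.3, -0.1]
gripper_width: 0.0394
finger_force: 30.0
```

>>> arm_command(deltas=[[[0.3,0.8,-4],0,-0.3],[[0.3,0.8,-4],0,-0.3],[[0,0,0],0,-0.3]])

```text
t: 23.92
tool_pos: [0.5154, 0.2174, 0.1843]
ee_rot: [-3.141, 0.001, 1.183]
wrist_force: [-1.6, -0.7, -1.2]
gripper_width: 0.0396
finger_force: 30.0
```

>>> arm_command(deltas=[[[0.2,0.5,-3],0,-0.3],[[0,0,-2],0,-0.3],[[0,0,0],0,-0.3]])

```text
t: 24.17
tool_pos: [0.5157, 0.2178, 0.1797]
ee_rot: [-3.141, 0.001, 1.183]
wrist_force: [0.2, -0.0, -1.1]
gripper_width: 0.0392
finger_force: 30.0
```

>>> arm_command(deltas=[[[0,0,-2],0,-0.3],[[0,0,0],0,-0.3]])

```text
t: 24.33
tool_pos: [0.5158, 0.2178, 0.1779]
ee_rot: [-3.141, 0.0, 1.183]
wrist_force: [-0.0, 0.1, -1.3]
gripper_width: 0.0392
finger_force: 30.0
```

>>> arm_command(deltas=[[[0,0,-1.5],0,-0.3],[[0,0,0],0,-0.3]])

```text
t: 24.5
tool_pos: [0.5159, 0.2178, 0.1765]
ee_rot: [-3.142, 0.0, 1.183]
wrist_force: [-0.1, -1.0, -1.0]
gripper_width: 0.0394
finger_force: 30.0
```

>>> arm_command(deltas=[[[0,0,-1.5],0,-0.3],[[0,0,0],0,-0.3]])

```text
t: 24.67
tool_pos: [0.5158, 0.2179, 0.175]
ee_rot: [-3.141, 0.0, 1.183]
wrist_force: [0.7, -0.6, -0.4]
gripper_width: 0.0396
finger_force: 30.0
```

>>> arm_command(deltas=[[[0,0,-1],0,-0.3],[[0,0,0],0,-0.3]])

```text
t: 24.83
tool_pos: [0.5158, 0.2179, 0.174]
ee_rot: [-3.141, 0.0, 1.183]
wrist_force: [0.2, 0.6, -0.0]
gripper_width: 0.0396
finger_force: 30.0
```

>>> arm_command(deltas=[[[0,0,-1],0,-0.3],[[0,0,0],0,-0.3]])

```text
t: 25.0
tool_pos: [0.516, 0.2179, 0.1731]
ee_rot: [3.141, -0.0, 1.183]
wrist_force: [0.6, -0.4, -0.5]
gripper_width: 0.0396
finger_force: 30.0
```

>>> arm_command(deltas=[[[0,0,-1],0,-0.3],[[0,0,0],0,-0.3]])

```text
t: 25.17
tool_pos: [0.5162, 0.2181, 0.1728]
ee_rot: [3.141, -0.001, 1.183]
wrist_force: [-1.3, 0.5, 2.9]
gripper_width: 0.0394
finger_force: 30.0
```

>>> arm_command(deltas=[[[0,0,-1],0,-0.3],[[0,0,0],0,-0.3]])

```text
t: 25.33
tool_pos: [0.5164, 0.2182, 0.1725]
ee_rot: [3.14, -0.002, 1.183]
wrist_force: [-1.9, 0.1, 5.9]
gripper_width: 0.0392
finger_force: 30.0
```

```bash
python3 rel.py
python3 - <<'E'
from hold import *
a=camera("scene");b=camera("side")
np.savez("a10.npz",**a)
E
```

```text
25.3833 [0.5163 0.2182 0.1725] [-1.56 -0.83  7.45] 30.032323859632015 0.039447780265047215 n rel H -30.4 e -0.3
col 255 [(74, 73), (75, 36), (157, 33), (158, 109)]
col 283 [(74, 75), (75, 38), (157, 34), (158, 108), (162, -53)]
col 305 [(74, 74), (75, 38), (157, 35), (158, 110), (162, -60), (164, -24)]
row 130 []
row 150 []
row 170 [(230, 146), (231, 33), (235, -33), (236, -61), (237, -28), (247, 93), (248, 26), (258, -28), (259, -32), (306, 51), (310, 32), (318, -28), (319, -58), (320, -27), (330, 38), (331, 58), (336, -71), (337, -105)]
pred cup 0.029 0.06 [229. 157.] [337. 157.]
pred cup 0.026 0.06 [229. 162.] [337. 162.]
pred cup -0.026 0.06 [234. 246.] [331. 246.]
pred cup -0.029 0.06 [235. 251.] [331. 251.]
pred cup 0.026 0.004 [241. 141.] [324. 140.]
pred jar far edge [282. 145.]
```

>>> arm_command(deltas=[[[0,0,0],0,-0.3],[[0,0,0],0,-0.3],[[0.3,0.7,0],0,-0.3],[[0.4,1,0],0,-0.3],[[0.4,1,0],0,-0.3],[[0.4,1,0],0,-0.3],[[0,0,0],0,-0.3]], squeeze=3)

```text
t: 26.12
tool_pos: [0.5176, 0.2218, 0.171]
ee_rot: [3.141, -0.0, 1.183]
wrist_force: [0.0, -0.4, 3.5]
gripper_width: 0.0398
finger_force: 3.0
```

>>> arm_command(deltas=[[[0,0,0],0,-0.14],[[0,0,0],0,-0.12],[[0,0,0],0,-0.1],[[0,0,0],0,-0.08],[[0,0,0],0,-0.05],[[0,0,0],0,0],[[0,0,0],0,0.1],[[0,0,0],0,0.1]])

```text
t: 26.78
tool_pos: [0.5174, 0.2216, 0.1711]
ee_rot: [-3.142, 0.0, 1.183]
wrist_force: [-0.2, 0.1, 0.4]
gripper_width: 0.0503
finger_force: 0.0
```

```bash
python3 rel.py
```

```text
26.8333 [0.5174 0.2216 0.1711] [ 0.24 -0.13  0.72] 0.0 0.05021959930071978 n rel H -26.8 e -0.6
col 255 [(107, 47), (108, 77), (115, -55), (198, 46), (272, -24), (273, -69), (274, -34)]
col 283 [(95, 135), (112, -24), (113, -40), (114, 82), (115, -52), (198, 51), (205, 32)]
col 305 [(95, 75), (99, 59), (112, -24), (113, -40), (114, 81), (115, -54), (198, 39), (210, 28), (276, -40)]
row 130 []
row 150 []
row 170 []
pred cup 0.029 0.06 [229. 164.] [338. 164.]
pred cup 0.026 0.06 [229. 169.] [337. 169.]
pred cup -0.026 0.06 [235. 253.] [332. 253.]
pred cup -0.029 0.06 [235. 257.] [332. 257.]
pred cup 0.026 0.004 [241. 146.] [325. 146.]
pred jar far edge [282. 145.]
```

Run:
```python
from hold import *
w=dict(np.load("wr.npz"));g=cv2.cvtColor(w["img"],cv2.COLOR_BGR2GRAY)
for r in(100,120,140,155,165,180,195,200,205,210,220,230,250,265):print("row",r,edges(g,r,180,390,1),int(g[r,283]))
for c in(232,240,246,326,333):print("col",c,edges(g,c,60,278,0))
R=np.array([.5447,.2891])
print("backbar",[proj(w,np.r_[R+d*n,.118]).round(1)[1] for d in(-.017,-.012,-.007)],"rail",proj(w,np.r_[R,.16]).round(1)[1],"shelf bar",proj(w,np.r_[R-.026*n,.31]).round(1))
s=sense();w2=wristcam(s);g2=cv2.cvtColor(w2["img"],cv2.COLOR_BGR2GRAY);print(edges(g2,283,60,278,0),s["t"])
```

```text
row 100 [(260, 54), (261, 72), (262, 23), (306, -23), (307, -66), (308, -61)] 202
row 120 [] 178
row 140 [] 206
row 155 [] 219
row 165 [] 193
row 180 [] 163
row 195 [] 103
row 200 [(231, 42), (232, 125), (233, 23), (237, -46), (238, -66), (248, 45), (249, 39), (252, -39), (253, -32), (313, 35), (314, 35), (318, -45), (319, -45), (330, 76), (335, -62), (336, -102)] 156
row 205 [(232, 126), (233, 55), (237, -28), (238, -67), (239, -30), (329, 41), (330, 58), (335, -83), (336, -93)] 170
row 210 [(232, 82), (233, 94), (238, -64), (239, -50), (329, 68), (330, 38), (334, -39), (335, -91), (336, -58)] 181
row 220 [(233, 160), (234, 28), (238, -44), (239, -68), (248, 26), (317, -33), (318, -33), (329, 75), (334, -84), (335, -88)] 184
row 230 [(237, 169), (238, 29), (239, -59), (240, -56), (242, 34), (324, -34), (325, -29), (327, -37), (328, -52)] 182
row 250 [(237, 38), (238, 134), (240, -28), (326, -56), (327, -72)] 177
row 265 [(246, 49), (247, 58), (319, -45), (320, -58), (321, -23)] 183
col 232 [(107, 43), (108, 80), (115, -56), (200, -34)]
col 240 [(107, 49), (108, 80), (115, -56), (248, 29), (250, -24), (251, 35), (256, -123), (257, -67)]
col 246 [(107, 46), (108, 79), (115, -56), (263, -57), (264, -48)]
col 326 [(107, 48), (108, 78), (115, -54), (198, 29), (253, 36), (254, 24), (256, -112), (257, -62)]
col 333 [(107, 48), (108, 78), (115, -53), (197, 31), (198, 108), (222, -31), (223, -113), (224, -44)]
backbar [np.float64(143.4), np.float64(135.9), np.float64(128.3)] rail 120.1 shelf bar [278.6 394.7]
[(95, 135), (113, -58), (114, 78), (115, -55), (198, 50), (205, 29)] 26.8833
```

>>> arm_command(deltas=[[[0,0,2],0,0.3],[[0,0,2],0,0.35],[[-2,-5,2],0,0.35],[[-4,-9,0],0,0.35],[[-6,-14,0],0,0.35],[[-8,-19,0],0,0.35],[[-9,-22,0],0,0.35],[[-9,-22,10],0,0.35],[[-9,-22,15],0,0.35],[[0,0,0],0,0.35]])

```text
t: 27.77
tool_pos: [0.469, 0.1048, 0.2044]
ee_rot: [3.139, 0.0, 1.18]
wrist_force: [0.1, 0.4, 0.7]
gripper_width: 0.0612
finger_force: 0.0
```

Run:
```python
from hold import *
camera("side");s=sense();w=wristcam(s);T=s["tool_pos"];g=cv2.cvtColor(w["img"],cv2.COLOR_BGR2GRAY);np.savez("wf.npz",**w);a=camera("scene");b=camera("side");np.savez("af.npz",**a);np.savez("bf.npz",**b)
print(s["t"],T.round(4))
for c in(232,245,265,283,300,320):print("col",c,edges(g,c,0,200,0))
for r in range(5,130,8):print("row",r,edges(g,r,200,370,1))
p=[.0014,.0001,-.0045,.1096]
for x,z in((.029,.06),(.026,.06),(-.026,.06),(-.029,.06)):print("pred cup",x,z,proj(w,pt(p,x,-.029,z)).round(0),proj(w,pt(p,x,.029,z)).round(0))
for zz in(.079,.104):print("pred jar circle ctr (b=0)",zz,proj(w,pt(p,0,0,zz)).round(1),"near",proj(w,pt(p,-.02,0,zz)).round(1),"far",proj(w,pt(p,.02,0,zz)).round(1))
print("side pred top",proj(b,pt(p,0,0,.104)),"scene",proj(a,pt(p,0,0,.104)))
```

```text
27.8167 [0.4698 0.1064 0.2036]
col 232 []
col 245 [(34, 45), (41, -38), (42, -23), (45, -36), (46, -59)]
col 265 [(9, 32), (10, 60), (41, -48), (46, -84), (47, -25)]
col 283 [(0, -38), (20, 97), (41, -47), (45, -24), (46, -70)]
col 300 [(11, 27), (12, 70), (41, -45), (46, -71)]
col 320 [(34, 37), (41, -46), (45, -23), (46, -69)]
row 5 [(232, 70), (233, 101), (239, -65), (247, 60), (261, -29), (262, -76), (304, 98), (320, -37), (329, 41), (335, -161)]
row 13 [(233, 169), (240, -47), (247, 61), (266, -33), (267, -70), (298, 24), (299, 71), (320, -37), (328, 38), (335, -150)]
row 21 [(233, 69), (234, 100), (240, -61), (247, 54), (320, -27), (328, 38), (334, -124), (335, -46)]
row 29 [(234, 168), (240, -34), (241, -26), (247, 37), (327, 25), (334, -169)]
row 37 [(234, 138), (235, 31), (333, -68), (334, -101)]
row 45 [(241, 24), (242, 41), (243, 28), (323, -28), (324, -42), (325, -26)]
row 53 []
row 61 []
row 69 []
row 77 []
row 85 []
row 93 []
row 101 []
row 109 []
row 117 []
row 125 []
pred cup 0.029 0.06 [227. -83.] [338. -83.]
pred cup 0.026 0.06 [228. -75.] [338. -76.]
pred cup -0.026 0.06 [234.  35.] [333.  34.]
pred cup -0.029 0.06 [234.  41.] [332.  40.]
pred jar circle ctr (b=0) 0.079 [283.2 -26.5] near [283.4  18.7] far [283.1 -76. ]
pred jar circle ctr (b=0) 0.104 [283.6 -41.7] near [283.7  11.2] far [ 283.4 -100.7]
side pred top [270.15683969 143.20746612] scene [372.89552022 225.86546697]
```

Run:
```python
from hold import *
w=dict(np.load("wf.npz"));p=[.0014,.0001,-.0045,.1096]
for b_ in(-.004,0,.004):print(b_,[proj(w,pt(p,b_-.02,0,z))[1].round(1) for z in(.004,.03,.06,.079,.104)])
for nm in("a","b"):
    c1=dict(np.load(nm+"f.npz"));c0=dict(np.load(nm+"7.npz"))
    d=cv2.absdiff(c1["img"],c0["img"]).max(2);m=(d>30).astype(np.uint8)
    q=proj(c1,pt(p,0,0,.07)).astype(int)
    x0,y0=q[0]-25,q[1]-30;print(nm,"origin",x0,y0,"pred top ctr/left/right",[proj(c1,pt(p,a_,b_,.104)).round(0).tolist() for a_,b_ in((0,0),(-.02,0),(.02,0),(0,-.02),(0,.02))],"base",proj(c1,pt(p,0,0,.004)).round(0))
    for y in range(y0,y0+55,2):print(y,"".join("#" if v else "." for v in m[y,x0:x0+55]))
```

```text
-0.004 [np.float64(38.5), np.float64(35.4), np.float64(30.8), np.float64(27.2), np.float64(21.2)]
0 [np.float64(32.5), np.float64(28.7), np.float64(23.1), np.float64(18.7), np.float64(11.2)]
0.004 [np.float64(26.4), np.float64(21.9), np.float64(15.3), np.float64(10.0), np.float64(1.1)]
a origin 347 207 pred top ctr/left/right [[373.0, 226.0], [367.0, 222.0], [379.0, 230.0], [379.0, 223.0], [366.0, 229.0]] base [370. 260.]
207 .......................................................
209 .......................................................
211 .......................................................
213 .......................................................
215 .......................................................
217 .......................................................
219 .......................................................
221 .......................###.............................
223 ...................#####...............................
225 ............................#######....................
227 ........................############...................
229 ..........
[... 2124 characters left out ...]
####################....................
156 ...........#######################.....................
158 ............####################.......................
160 ..............###########.#####........................
162 ..............#########...#####........................
164 ..............#########................................
166 ..............#########................................
168 ..............#########................................
170 ..............#########................................
172 ..............########.................................
174 ...............#####...................................
176 .......................................................
```

```bash
python3 -c "
from station import *
print(sense()['t']);print(finish_job())"
```

```text
27.9667
the job is handed in; nothing more can be done
None
```

The holder is hanging by its clip on the middle of the rail, leaning out about 6°, and the slim jar is set down on its floor; I handed the job in at 28 s with the gripper clear. My last checks of both were by pixel measurement, as the 10 pictures were used up, and the hand-in returned no verdict.

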